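# Set out handlebar risers and spacer sleeves for a bike build

## Task

Set out the parts for a handlebar build in the kit pan. First tip the orange bin well forward by its handle, take out every aluminium riser lying at its back and lay them in the wide empty compartment of the pan, each flat on the floor and none on top of another, then push the bin fully home. After that pull the red-knobbed gate of the green hopper right out so that all the brass sleeves run down into the narrow compartment, and push the gate fully shut; leave the spray can, the wrench and the mug alone.

Things in the scene. Friction and masses are not known exactly. Their poses are not given: they have to be found in the camera images.
- bin (a joint): Tilt of the orange bin, rad: 0 = home (upright in the blue rack), grows as its top comes forward to the robot's side, stop at 0.88. A friction hinge holds it where it is left; about 12 N at the handle moves it. 244 mm wide, 150 deep, front wall 120 high, other walls 58. Its seat slopes 25 degrees down to the back at home, 25 degrees to the front at full tilt, where a 12 mm lip holds the risers.
- bin_hinge (a point): Fixed point on the bin's hinge line, mid width, 12 mm above the bench, at the foot of the bin's front wall. Axes of the blue rack (262 mm wide): x from the bin's front to its back (away from the robot), y left along the hinge line, z up. The rack's clear cover (top 180 mm above the bench) spans 90 to 175 mm behind the hinge line, over the bin's back while it is home.
- bin_handle (a point): Middle of the bin's handle: a steel rod 12 mm thick, 110 mm long, parallel to the hinge line and 165 mm from it (straight above it at home), 39 mm clear above the front wall's top, on two posts at its ends. Moves with the bin and has its axes (the rack's at home). Pinched from above, the rod can turn between the fingers as the bin tilts.
- riser1_mid (a point): Centre of a handlebar riser: an aluminium bar 100 (own x) by 30 (own y) by 24 mm (own z), about 0.15 kg, two dark holes. At the start it lies on the bin's seat at the back, long axis from front to back, wide gaps beside it. Two or three risers are present.
- riser2_mid (a point): Centre of a handlebar riser: an aluminium bar 100 (own x) by 30 (own y) by 24 mm (own z), about 0.15 kg, two dark holes. At the start it lies on the bin's seat at the back, long axis from front to back, wide gaps beside it. Two or three risers are present.
- riser3_mid (a point): Centre of a handlebar riser: an aluminium bar 100 (own x) by 30 (own y) by 24 mm (own z), about 0.15 kg, two dark holes. At the start it lies on the bin's seat at the back, long axis from front to back, wide gaps beside it. Two or three risers are present.
- riser_bay (a point): Middle of the floor (top face, 4 mm above the bench) of the kit pan's wide compartment, for the risers: inside 138 mm along x, 214 mm along y. Walls 35 mm above the bench at back and right, 50 mm at the front and at the divider on the left. x points from the pan to the hopper (away from the robot), y left, z up.
- sleeve_bay (a point): Middle of the floor of the narrow compartment at the foot of the hopper's chute, for the sleeves: inside 138 mm along x, 94 mm along y, walls 50 mm high; same axes as riser_bay and 158 mm to its left (+y). The chute comes in from its back (+x).
- gate (a joint): Travel of the hopper's slide gate, m: 0 = fully shut, grows as it is pulled out horizontally along -x of sleeve_bay (towards the robot), stop at 0.092. Needs about 3 N and stays where it is left. All sleeves have dropped once it is past 0.085.
- gate_knob (a point): Middle of the gate's red knob, an upright round post 20 mm thick and 50 mm high (155 to 205 mm above the bench), 66 mm in front of the green hopper's front wall when shut; free all round from above. Axes as sleeve_bay. The hopper rises to 248 mm above the bench.
- sleeve1_mid (a point): Centre of a brass spacer sleeve: a cylinder 36 mm in diameter and 60 mm long (own y is its axis), 0.09 kg. Starts lying on the gate inside the green hopper. One or two are present.
- sleeve2_mid (a point): Centre of a brass spacer sleeve: a cylinder 36 mm in diameter and 60 mm long (own y is its axis), 0.09 kg. Starts lying on the gate inside the green hopper. One or two are present.
- spray_can: Bystander: blue spray can, 60 mm thick, 150 mm high, standing on the bench; origin at its foot.
- wrench: Bystander: steel wrench 180 mm long lying on the bench; origin under its middle.
- mug: Bystander: white mug, 80 mm wide, 95 mm high; origin at its foot.
There are look-alikes about, which are no part of the job. What is shaped like the part that bears riser3_mid but pink is not meant. Leave any purple look-alike of the part that bears riser1_mid alone.

How it is judged (in metres and radians):
On the way, in this order (a step that is already met when the one before it is completed fails the run):
1. the bin is tipped well forward (more than 0.6 rad) (value of joint bin above 0.6 rad), for 0.2 s.
2. every riser lies in the wide compartment and the bin is back home (x of riser1_mid in the frame of riser_bay between -0.071 and 0.071 m and y of riser1_mid in the frame of riser_bay between -0.107 and 0.107 m and z of each of riser1_mid, riser2_mid, riser3_mid in the frame of riser_bay below 0.03 m and x of riser2_mid in the frame of riser_bay between -0.071 and 0.071 m and y of riser2_mid in the frame of riser_bay between -0.107 and 0.107 m and x of riser3_mid in the frame of riser_bay between -0.071 and 0.071 m and y of riser3_mid in the frame of riser_bay between -0.107 and 0.107 m and value of joint bin below 0.06 rad), for 0.2 s.
3. the gate is pulled right out (more than 80 mm) (value of joint gate above 0.08 m), for 0.2 s.
At the end, for the whole second after the job is handed in: Every riser's centre is inside the wide compartment and less than 30 mm above its floor (flat, not stacked), every sleeve's centre inside the narrow compartment and less than 45 mm above its floor, the bin within 0.06 rad of home, the gate within 6 mm of shut, the sleeves at rest (all of step 2 and x of sleeve1_mid in the frame of sleeve_bay between -0.071 and 0.071 m and y of sleeve1_mid in the frame of sleeve_bay between -0.05 and 0.05 m and z of each of sleeve1_mid, sleeve2_mid in the frame of sleeve_bay below 0.045 m and x of sleeve2_mid in the frame of sleeve_bay between -0.071 and 0.071 m and y of sleeve2_mid in the frame of sleeve_bay between -0.05 and 0.05 m and value of joint gate below 0.006 m and linear speed of each of sleeve1, sleeve2 below 0.03 m/s); the robot touches nothing.
It fails at once if the spray can is pushed away (40 mm) or tipped (distance of spray_can from where it was at the start of the episode above 0.04 m or angle between spray_can's own z axis and vertical above 0.5 rad).
It fails at once if the wrench is pushed away (40 mm) or tipped (distance of wrench from where it was at the start of the episode above 0.04 m or angle between wrench's own z axis and vertical above 0.5 rad).
It fails at once if the mug is pushed away (40 mm) or tipped (distance of mug from where it was at the start of the episode above 0.04 m or angle between mug's own z axis and vertical above 0.5 rad).
Of riser1, riser2, riser3 only 2 to 3 are there at a start; the rules pass over those that are not, and their reading is None.
Of sleeve1, sleeve2 only 1 to 2 are there at a start; the rules pass over those that are not, and their reading is None.
At some moment in a run one of riser1, riser2, riser3 may be knocked a few centimetres aside while the robot is not near it.
Once in a run the grip may slacken for a moment while it holds something.
It also fails if it takes over 210 s, if anything falls off the work surface, if the arm or the gripper's body presses on something with over 40 N, if the wrist force passes 120 N, or if a joint passes its speed limit or range.

## Robot

A 6-joint arm with a two-finger parallel gripper is mounted at the origin on the work surface. World frame = base frame: x ahead of the robot, y to its left, z up, the work surface at z = 0. Lengths are in m, angles in degrees, forces in N, time in s.
With the tool pointing down it reaches from about 0.375 to 0.975 m from the base axis. Payload 3.8 kg.
Tool frame: the origin (TCP) lies midway between the tips of the shut fingers; the grasp point (between the pads) lies 19 mm behind it; y points along the fingers, z is the direction in which the jaws open and shut, and the axes are right-handed (so a half turn about y gives the same grasp; the last joint's range is limited). The gripper opens to 85 mm and grips with 20 to 120 N. Pads are 22 mm wide; open, the fingers measure 114 mm over their backs; the gripper's body (76 mm by 85 mm) begins 54 mm behind the grasp point. The pads swing forward as they close: fully open they stand 13 mm farther back than shut.
Start: joints at [67.386, 15.12, 91.902, -0, 72.978, -2.114], TCP at [0.236, 0.632, 0.231] pointing down, gripper open.
Joint ranges: [-150.88, 150.88], [-54.13, 125.18], [17.81, 147.31], [-75.09, 255.09], [0, 152.58], [-146.25, 146.25]. Speed limits (degrees/s): [147.25, 147.25, 180, 180, 180, 180].

## Interface

Orientations are given as a 3x3 rotation matrix whose columns are the frame's x, y, z axes.
In Python, from cell import sensors, optics, manip gives the robot as it stands.
- The arm moves only by the tool jog_arm, never from a script. Its argument "motion" is text: rows parted by semicolons, each of 6 numbers parted by spaces: the shift along the world's x, y, z in cm, then the turn, a rotation vector about the world's x, y, z in rad. In form: x y z ax ay az; .... A call has 1 to 20 rows; each row shifts and turns the pose as measured when the row begins; what a row does not reach is not made up. A row lasts 1/10 s, in which the tool goes at most 50 mm and 8.59 degrees, less where a joint would pass 70% of its speed; a pose out of reach is approached as far as the arm can. A call is refused whole if a number of a shift passes 5 or a number of a turn 0.15, either way. A call with a gripper value outside its range is refused whole. "gripper" is the opening, from 0 (shut) to 1 (fully open), set as the call begins (left out, the last holds). The fingers move at their own pace and stop on an object; the grip force is fixed at half the most. Time passes only in rows, so rows that do not move let the fingers close. It gives the time, the measured TCP pose, the force and the opening at its end, in the units of the state.
- sensors.get_obs(): the state, without advancing time (a new reading comes with each control period).
- optics.capture(name): name is "scene" or "top" or "wrist"; returns the picture (400x640x3 uint8, red, green, blue); there is no depth.
- optics.calibration(name): a dict with "fx", "fy", "cx", "cy" (pixels), "R" (3x3) and "t" (3): a world point X has camera coordinates R X + t. Camera axes: x right, y down, z forward; pixel columns grow to the right and rows downward; lengths in m; the calibration is good to about 2 mm. A picture is of the moment at which its call begins: read the wrist's pose just before it. calibration takes no time and is no camera call; for the wrist camera it gives the pose at the moment of the call.
- manip.sign_off(): hands the job in, once; it reports no verdict.
The state is a dict: "clock": time; "qpos": joint angles; "joint_vel": joint speeds; "effort": joint torques, N m; "tcp_pos": TCP position; "ee_rot": TCP orientation; "ft_force": force on the tool from outside, world axes, zero at the start; "ft_torque": the same for the moment, N m; "gripper_width": opening from 0.0 (shut) to 1.0 (fully open).
Only numpy, scipy, OpenCV 4.12 (cv2) and the standard library are available. Lean on these libraries where they do the work, as an engineer would, in place of code of your own. Each camera call takes 0.05 s, during which the arm holds its last target.

## Working session

There is one attempt and no reset: what is moved stays moved. The work goes in short steps, Python scripts to look and compute and a tool call to move; the robot and the scene stay as the last step left them, time stands still between calls to the robot, and variables do not carry over. Pictures are saved under pics/ and viewed, and the job is handed in when it is done.

Besides the shell and the picture viewer there is one more tool, called after "Request:" as a command line: name --argument value ..., lists and objects as JSON in quotes. jog_arm: Moves the arm, as the interface text tells. Its arguments: {"type":"object","properties":{"motion":{"type":"string"},"gripper":{"type":"number"}},"required":["motion"]}

```bash
ls; mkdir -p pics; python3 - <<'E'
from cell import sensors, optics
import cv2
print(sensors.get_obs())
for n in("scene","top","wrist"):
    im=optics.capture(n); cv2.imwrite(f"pics/a_{n}.png",im[:,:,::-1])
    c=optics.calibration(n); print(n,c)
E
```

```text
pics
{'clock': 0.0, 'qpos': array([ 6.73852829e+01,  1.51683178e+01,  9.19843187e+01, -1.50910870e-04,
        7.29776230e+01, -2.11416209e+00]), 'joint_vel': array([-0.03130467,  0.03678673,  0.01144384, -0.05484115,  0.06627478,
        0.04030463]), 'effort': array([-4.20365159e-04, -5.15119958e+01, -3.67305779e+01, -2.57499937e-05,
        1.30614237e-02, -1.74215991e-06]), 'tcp_pos': array([0.23610603, 0.63154958, 0.22994304]), 'ee_rot': array([[ 9.36669032e-01, -8.71892905e-04,  3.50214739e-01],
       [-3.50215815e-01, -2.09962216e-03,  9.36666683e-01],
       [-8.13544073e-05, -9.99997416e-01, -2.27200174e-03]]), 'ft_force': array([-0.04593174, -0.38576819, -0.43115149]), 'ft_torque': array([ 0.0553296 , -0.04134257, -0.00056895]), 'gripper_width': 0.9989211581794595}
scene {'fx': 481.44281126432156, 'fy': 481.44281126432156, 'cx': 317.8789548520968, 'cy': 205.18380749889667, 'R': array([[ 0.6117758 ,  0.79083184,  0.01775864],
       [ 0.57574013, -0.42976444, -0.6955759 ],
       [-0.54245154,  0.43576086, -0.71823311]]), 't': array([-0.35867781, -0.24567292,  2.35536424])}
top {'fx': 486.564127146139, 'fy': 486.564127146139, 'cx': 324.3389920969298, 'cy': 197.3138981171037, 'R': array([[ 0.09302656, -0.99566155,  0.00203637],
       [-0.97487127, -0.09149949, -0.20311046],
       [ 0.2024156 ,  0.01690947, -0.97915371]]), 't': array([-0.0425991 ,  0.59164806,  1.4984057 ])}
wrist {'fx': 309.6126794785888, 'fy': 309.6126794785888, 'cx': 319.17780032739205, 'cy': 192.71750881300363, 'R': array([[ 0.35024371,  0.93665784, -0.00119567],
       [ 0.89987014, -0.33613292,  0.27793594],
       [ 0.25992897, -0.09842126, -0.96059887]]), 't': array([-0.67402464, -0.03679521,  0.37855055])}
```

View pics/a_scene.png

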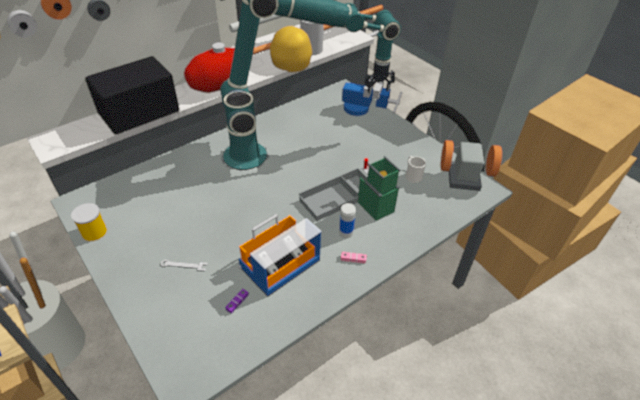

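View pics/a_top.png

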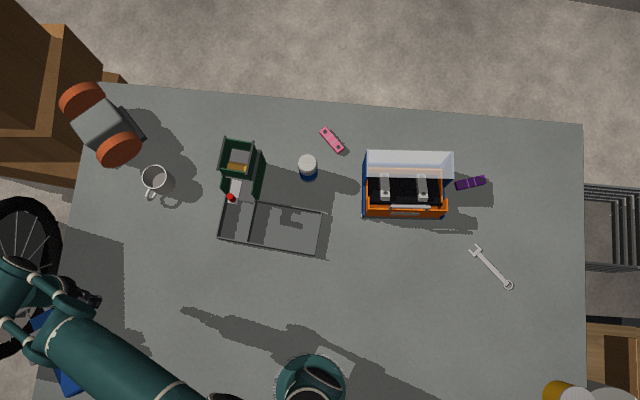

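View pics/a_wrist.png

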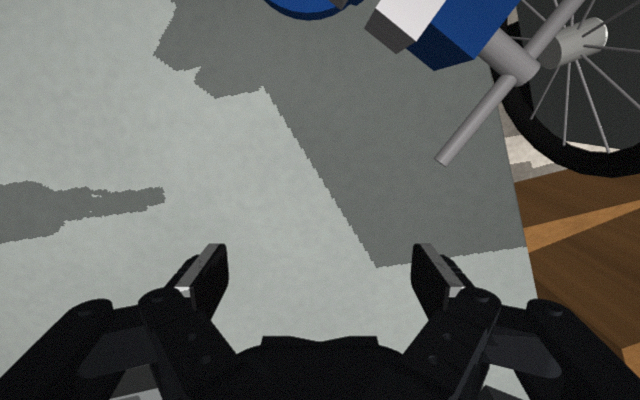

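The top view shows the mug (155,180), hopper (240,165), red knob (231,197) and pan (275,225). It also shows the can (307,167), pink decoy (331,139), rack and bin (407,190) holding two aluminium bars at (385,187) and (422,187), purple decoy (470,183) and wrench (490,265). I'll zoom in next.

```bash
python3 - <<'E'
import cv2
t=cv2.imread("pics/a_top.png"); s=cv2.imread("pics/a_scene.png")
cv2.imwrite("pics/b_top1.png",cv2.resize(t[130:270,205:345],None,fx=4,fy=4,interpolation=cv2.INTER_CUBIC))
cv2.imwrite("pics/b_top2.png",cv2.resize(t[140:230,350:495],None,fx=5.4,fy=5.4,interpolation=cv2.INTER_CUBIC))
cv2.imwrite("pics/b_sc.png",cv2.resize(s[150:300,220:420],None,fx=4,fy=4,interpolation=cv2.INTER_CUBIC))
E
```

```text
(no output)
```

View pics/b_top1.png

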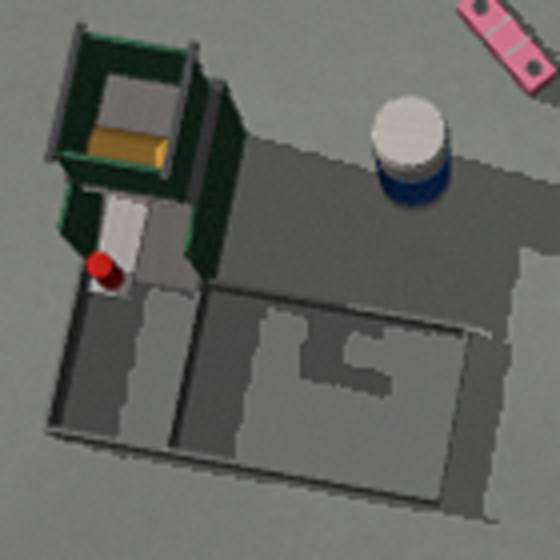

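View pics/b_top2.png

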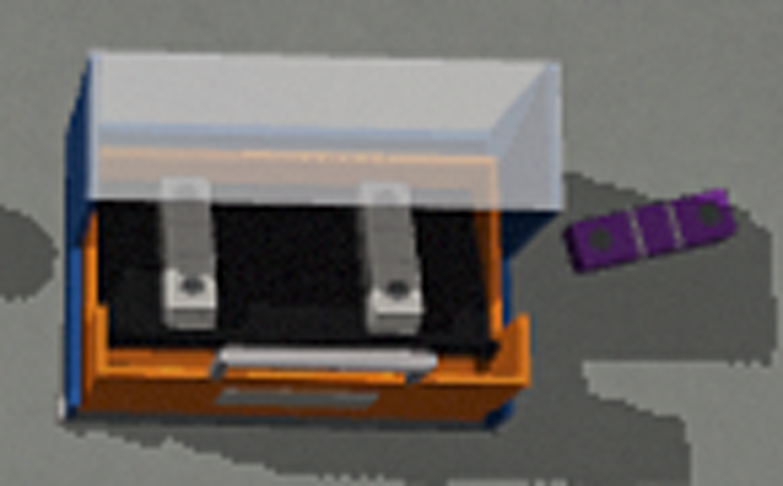

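View pics/b_sc.png

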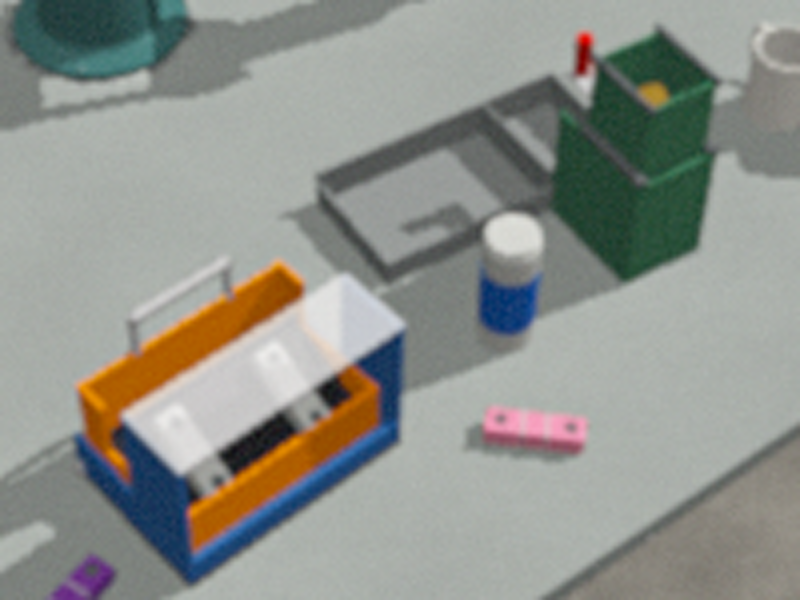

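Candidates in the top view:
- **Risers:** the silver bars inside the bin at (385,187) and (422,187) are the real ones. The pink bar (331,139) and purple bar (470,183) on the bench are decoys.
- **Handle:** the steel rod spans (391,206) to (431,207).
- **Knob:** the red post is at (231,197).

The crops confirm all of these. Next I'll measure.

```bash
cat > h.py <<'E'
import numpy as np, cv2
from cell import sensors, optics
np.set_printoptions(precision=4,suppress=True)
def ray(c,p):
    d=np.array([(p[0]-c['cx'])/c['fx'],(p[1]-c['cy'])/c['fy'],1.0]); R=c['R']
    return -R.T@c['t'], R.T@d/np.linalg.norm(d)
def plane(c,p,z):
    o,d=ray(c,p); return o+d*(z-o[2])/d[2]
def tri(l):
    A=np.zeros((3,3));b=np.zeros(3);rs=[ray(c,p) for c,p in l]
    for o,d in rs:
        P=np.eye(3)-np.outer(d,d);A+=P;b+=P@o
    x=np.linalg.solve(A,b); return x,[float(np.linalg.norm((np.eye(3)-np.outer(d,d))@(x-o))) for o,d in rs]
def proj(c,X):
    q=c['R']@np.asarray(X)+c['t']; return np.array([c['fx']*q[0]/q[2]+c['cx'],c['fy']*q[1]/q[2]+c['cy']])
def crop(im,x0,x1,y0,y1,f,name):
    cv2.imwrite(name,cv2.resize(im[y0:y1,x0:x1],None,fx=f,fy=f,interpolation=cv2.INTER_CUBIC)[:,:,::-1])
E
python3 - <<'E'
from h import *
T=optics.calibration("top");S=optics.calibration("scene")
z=lambda u,v,f,x0,y0:((u+.5)/f-.5+x0,(v+.5)/f-.5+y0)
t2=lambda u,v:z(u,v,5.4,350,140); t1=lambda u,v:z(u,v,4,205,130); s=lambda u,v:z(u,v,4,220,150)
a=tri([(T,t2(222,357)),(S,s(230,265))]);b=tri([(T,t2(435,362)),(S,s(134,322))])
print("handle L",a,"R",b)
d=a[0]-b[0];print(np.linalg.norm(d),np.degrees(np.arctan2(d[1],d[0])), (a[0]+b[0])/2)
# knob
print("knob top",tri([(T,t1(100,266)),(S,s(585,39))]))
# pan corners top edges
print("pan FL",tri([(T,t1(52,430)),(S,s(553,78))]))
print("pan FR",tri([(T,t1(440,500)),(S,s(318,180))]))
print("pan BR(35)",plane(T,t1(468,330),.035), plane(S,s(390,272),.035), tri([(T,t1(468,330)),(S,s(390,272))]))
print("pan FL,FR z.05",plane(T,t1(52,430),.05),plane(T,t1(440,500),.05))
print("div front z.05",plane(T,t1(175,445),.05),"div back",plane(T,t1(203,290),.05))
# rack cover
for n,p,q in(("cover frontL",(88,198),(345,275)),):
    pass
print("cover back R,L top z .18",plane(T,t2(560,62),.18),plane(T,t2(92,52),.18))
print("cover front R,L z.18",plane(T,t2(560,210),.18),plane(T,t2(92,198),.18))
E
```

```text
handle L (array([ 0.5643, -0.1862,  0.1699]), [0.001429808614742941, 0.0014298086147428383]) R (array([ 0.5724, -0.301 ,  0.1732]), [0.0027795564635068, 0.002779556463506806])
0.11512100605447434 94.04071491541454 [ 0.5684 -0.2436  0.1716]
knob top (array([0.5426, 0.2862, 0.1984]), [0.0005814391350398261, 0.0005814391350398941])
pan FL (array([0.4386, 0.3441, 0.0372]), [0.003763769072836289, 0.003763769072836267])
pan FR (array([0.411 , 0.0282, 0.0361]), [0.0018163863522338804, 0.0018163863522338184])
pan BR(35) [0.5488 0.0174 0.035 ] [0.5673 0.0099 0.035 ] (array([0.553 , 0.0192, 0.0161]), [0.0016955887336564872, 0.0016955887336564778])
pan FL,FR z.05 [0.4352 0.3379 0.05  ] [0.4088 0.0262 0.05  ]
div front z.05 [0.4325 0.2394 0.05  ] div back [0.5588 0.2325 0.05  ]
cover back R,L top z .18 [ 0.7465 -0.3632  0.18  ] [ 0.7278 -0.1025  0.18  ]
cover front R,L z.18 [ 0.6614 -0.3666  0.18  ] [ 0.644  -0.1089  0.18  ]
```

Request:
jog_arm --motion "0 0 5 0 0 0; 0 0 5 0 0 0; 0 0 4 0 0 0; 1.5 -4.6 0 0 0 -0.14; 1.5 -4.6 0 0 0 -0.14; 1.5 -4.6 0 0 0 0; 1.5 -4.6 0 0 0 0; 1.5 -4.6 0 0 0 0; 1.5 -4.6 0 0 0 0; 1.5 -4.6 0 0 0 0; 1.5 -4.6 0 0 0 0; 1.5 -4.6 0 0 0 0;0 0 0 0 0 0;0 0 0 0 0 0" --gripper 1

```text
clock: 1.55
tcp_pos: [0.3699, 0.1994, 0.3666]
ee_rot: [[0.797, -0.007, 0.604], [-0.604, -0.01, 0.797], [0.001, -1.0, -0.012]]
ft_force: [0.4, -0.4, -0.1]
gripper_width: 1.0
```

```bash
python3 - <<'E'
from h import *
o=sensors.get_obs();print(o['clock'],o['tcp_pos'],o['ee_rot'],o['qpos'])
c=optics.calibration("wrist");print(-c['R'].T@c['t'])
np.save("pics/c_cal.npy",c,allow_pickle=True)
cv2.imwrite("pics/c_w.png",optics.capture("wrist")[:,:,::-1])
E
```

```text
1.55 [0.3699 0.1994 0.3666] [[ 0.7967 -0.0066  0.6044]
 [-0.6044 -0.0095  0.7966]
 [ 0.0005 -0.9999 -0.0116]] [ 25.2043 -16.1379 108.9705  -0.3338  87.7425 -27.5933]
[0.3153 0.243  0.5094]
```

View pics/c_w.png

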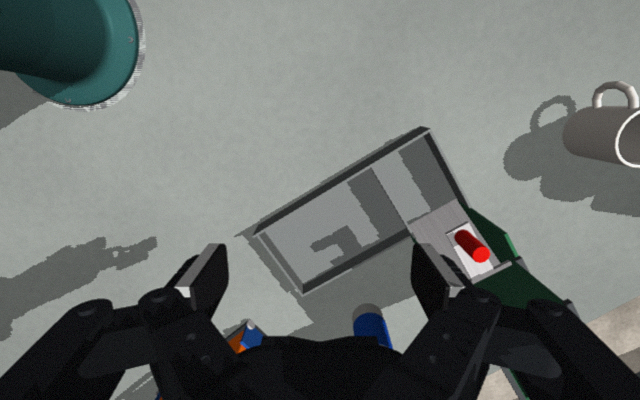

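The wrist view shows the pan with front-left corner (428,128), front-right about (250,232) and back-right (303,293), and the knob top at (481,254). I'll zoom in for the corners.

```bash
python3 - <<'E'
import cv2
t=cv2.imread("pics/c_w.png")
cv2.imwrite("pics/c_w2.png",cv2.resize(t[115:305,230:520],None,fx=2.75,fy=2.75,interpolation=cv2.INTER_CUBIC))
E
```

```text
(no output)
```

View pics/c_w2.png

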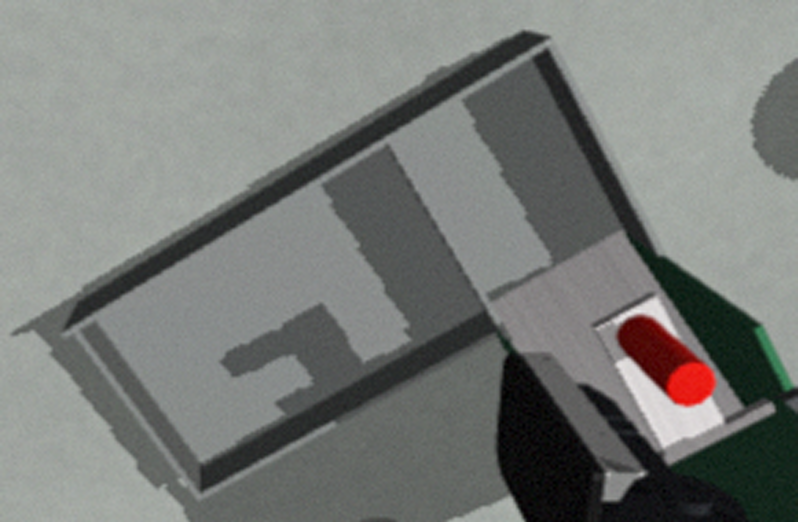

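```bash
python3 - <<'E'
from h import *
c=np.load("pics/c_cal.npy",allow_pickle=True).item()
T=optics.calibration("top")
z=lambda u,v,f,x0,y0:((u+.5)/f-.5+x0,(v+.5)/f-.5+y0)
w=lambda u,v:z(u,v,2.75,230,115); t1=lambda u,v:z(u,v,4,205,130)
P={}
for n,a,b,h in(("FL",(549,40),(52,430),.05),("FR",(66,329),(440,500),.05),("BR",(200,497),(468,330),.035),("divF",(388,146),(175,445),.05),("divB",(490,320),(203,290),.05),("knob",(690,383),(100,266),.205)):
    print(n,"two-view",tri([(c,w(*a)),(T,t1(*b))]),"plane w",plane(c,w(*a),h),"plane t",plane(T,t1(*b),h))
E
```

```text
FL two-view (array([0.434 , 0.3379, 0.064 ]), [0.003133979766951386, 0.0031339797669515733]) plane w [0.4381 0.3442 0.05  ] plane t [0.4352 0.3379 0.05  ]
FR two-view (array([0.4111, 0.0269, 0.0396]), [0.001428041879592611, 0.0014280418795927646]) plane w [0.4104 0.0319 0.05  ] plane t [0.4088 0.0262 0.05  ]
BR two-view (array([0.5501, 0.0186, 0.039 ]), [0.002388234950008261, 0.002388234950008275]) plane w [0.5543 0.0179 0.035 ] plane t [0.5488 0.0174 0.035 ]
divF two-view (array([0.4352, 0.2427, 0.0389]), [0.002145843824767221, 0.002145843824767294]) plane w [0.4339 0.2442 0.05  ] plane t [0.4325 0.2394 0.05  ]
divB two-view (array([0.5603, 0.2335, 0.0394]), [0.000824059355329668, 0.0008240593553296098]) plane w [0.5543 0.233  0.05  ] plane t [0.5588 0.2325 0.05  ]
knob two-view (array([0.5404, 0.2837, 0.2086]), [0.00024932293191559066, 0.0002493229319155718]) plane w [0.5432 0.2845 0.205 ] plane t [0.541  0.2842 0.205 ]
```

Request:
jog_arm --motion "2 -4.4 0 0 0 -0.142; 2 -4.4 0 0 0 -0.142; 2 -4.4 0 0 0 -0.142; 2 -4.4 0 0 0 -0.142; 2 -4.4 0 0 0 -0.142; 2 -4.4 0 0 0 -0.142; 2 -4.4 0 0 0 0; 2 -4.4 0 0 0 0; 2 -4.4 0 0 0 0; 2 -4.4 -2 0 0 0; 0 0 0 0 0 0;0 0 0 0 0 0"

```text
clock: 2.8
tcp_pos: [0.5807, -0.2309, 0.3418]
ee_rot: [[0.079, -0.011, 0.997], [-0.997, 0.008, 0.079], [-0.009, -1.0, -0.011]]
ft_force: [0.6, -0.4, 0.2]
gripper_width: 0.997
```

```bash
python3 - <<'E'
from h import *
o=sensors.get_obs();print(o['clock'],o['tcp_pos'],o['ee_rot'],o['qpos'])
c=optics.calibration("wrist");print(-c['R'].T@c['t'])
np.save("pics/d_cal.npy",c,allow_pickle=True)
cv2.imwrite("pics/d_w.png",optics.capture("wrist")[:,:,::-1])
E
```

```text
2.8 [ 0.5807 -0.2309  0.3418] [[ 0.0794 -0.0114  0.9968]
 [-0.9968  0.0078  0.0794]
 [-0.0087 -0.9999 -0.0108]] [-24.0438   7.544   89.4047   0.1425  83.8307 -28.6143]
[ 0.5774 -0.162   0.4853]
```

View pics/d_w.png

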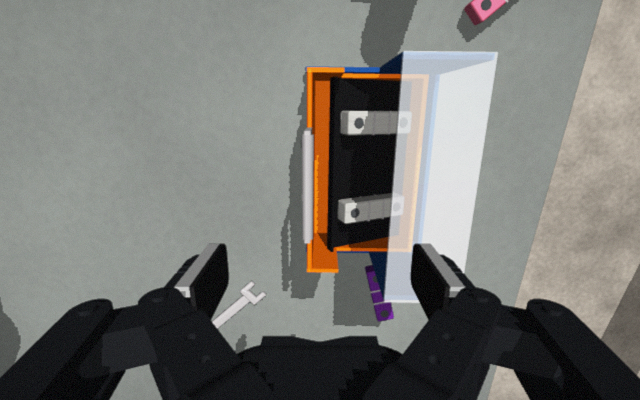

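The wrist view shows the handle rod from (308,131) to (308,243). The two risers are at (375,123) and (370,209), and there is no third one.

```bash
python3 - <<'E'
from h import *
c=np.load("pics/d_cal.npy",allow_pickle=True).item();T=optics.calibration("top")
z=lambda u,v,f,x0,y0:((u+.5)/f-.5+x0,(v+.5)/f-.5+y0)
t2=lambda u,v:z(u,v,5.4,350,140)
a=tri([(c,(308,131)),(T,t2(222,357))]);b=tri([(c,(308,243)),(T,t2(435,362))]);print(a,b,(a[0]+b[0])/2)
A=plane(c,(308,131),.18);B=plane(c,(308,243),.18);print(A,B,(A+B)/2,np.degrees(np.arctan2(*(A-B)[1::-1])))
E
```

```text
(array([ 0.5645, -0.1877,  0.1654]), [0.00027255589001345606, 0.0002725558900135273]) (array([ 0.5718, -0.304 ,  0.1771]), [0.00206101879471169, 0.002061018794711556]) [ 0.5682 -0.2459  0.1713]
[ 0.5652 -0.1863  0.18  ] [ 0.5734 -0.3042  0.18  ] [ 0.5693 -0.2453  0.18  ] 93.99591464746092
```

Request:
jog_arm --motion "-0.6 -0.7 -3.5 0 0 0; -0.6 -0.7 -4 0 0 0; 0 0 -4 0 0 0; 0 0 -4 0 0 0; 0 0 -2 0 0 0;0 0 0 0 0 0" --gripper 0.7

```text
clock: 3.45
tcp_pos: [0.5708, -0.2308, 0.1677]
ee_rot: [[0.097, -0.002, 0.995], [-0.995, 0.006, 0.097], [-0.006, -1.0, -0.002]]
ft_force: [0.1, -0.1, 0.7]
gripper_width: 0.698
```

Request:
jog_arm --motion "-0.2 -1.4 -1.1 0 0 -0.02; 0 0 0 0 0 0; 0 0 0 0 0 0"

```text
clock: 3.75
tcp_pos: [0.5713, -0.2436, 0.1605]
ee_rot: [[0.08, 0.003, 0.997], [-0.997, 0.003, 0.08], [-0.003, -1.0, 0.004]]
ft_force: [-0.3, -0.4, 0.5]
gripper_width: 0.701
```

```bash
python3 - <<'E'
from h import *
o=sensors.get_obs();print(o['clock'],o['tcp_pos'],o['ee_rot'],o['qpos'])
cv2.imwrite("pics/e_w.png",optics.capture("wrist")[:,:,::-1])
E
```

```text
3.75 [ 0.5713 -0.2436  0.1605] [[ 0.0797  0.0033  0.9968]
 [-0.9968  0.0034  0.0797]
 [-0.0031 -1.      0.0035]] [-25.5311  12.2871 103.0883   0.2818  64.5375 -30.2222]
```

View pics/e_w.png

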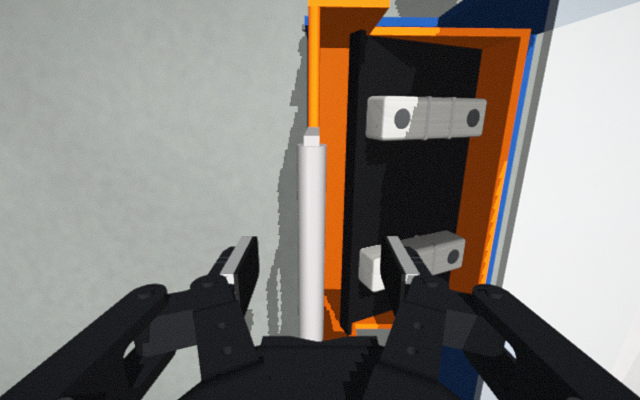

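The rod (column 312) lies between the fingers, so I'll close on it.

Request:
jog_arm --motion "-0.2 0 -0.4 0 0 0; 0 0 0 0 0 0; 0 0 0 0 0 0; 0 0 0 0 0 0; 0 0 0 0 0 0; 0 0 0 0 0 0; 0 0 0 0 0 0" --gripper 0

```text
clock: 4.5
tcp_pos: [0.5675, -0.245, 0.1595]
ee_rot: [[0.078, 0.001, 0.997], [-0.997, 0.002, 0.078], [-0.002, -1.0, 0.002]]
ft_force: [-0.1, 0.6, 0.4]
gripper_width: 0.119
```

Request:
jog_arm --motion "-1.65 -0.12 -0.1 0 0 0; -1.65 -0.12 -0.25 0 0 0; -1.6 -0.11 -0.4 0 0 0; -1.55 -0.11 -0.55 0 0 0; 0 0 0 0 0 0"

```text
clock: 5.0
tcp_pos: [0.5226, -0.2481, 0.1548]
ee_rot: [[0.076, 0.048, 0.996], [-0.997, 0.0, 0.076], [0.004, -0.999, 0.048]]
ft_force: [1.4, -2.2, -9.6]
gripper_width: 0.116
```

Request:
jog_arm --motion "-1.6 -0.11 -0.8 0 0 0; -1.55 -0.11 -0.8 0 0 0; -1.5 -0.1 -0.9 0 0 0; -1.4 -0.1 -1.05 0 0 0; 0 0 0 0 0 0"

```text
clock: 5.5
tcp_pos: [0.4815, -0.2518, 0.1363]
ee_rot: [[0.072, 0.091, 0.993], [-0.997, -0.003, 0.072], [0.009, -0.996, 0.09]]
ft_force: [4.3, -2.9, -13.6]
gripper_width: 0.115
```

Request:
jog_arm --motion "-1.4 -0.1 -1.15 0 0 0; -1.3 -0.1 -1.2 0 0 0; -1.3 -0.1 -1.3 0 0 0; -1.0 -0.1 -1.1 0 0 0; 0 0 0 0 0 0"

```text
clock: 6.0
tcp_pos: [0.4418, -0.2542, 0.1004]
ee_rot: [[0.07, 0.11, 0.992], [-0.998, -0.0, 0.07], [0.008, -0.994, 0.109]]
ft_force: [4.7, -4.0, -14.1]
gripper_width: 0.114
```

Request:
jog_arm --motion "0 0 0 0 0 0; 0 0 0 0 0 0; 0 0 0 0 0 0; 0 0 2 0 0 0; 0 0 4 0 0 0; 0 0 4 0 0 0; 0 0 4 0 0 0; 0 0 4 0 0 0; 0 0 4 0 0 0; 0 0 0 0 0 0" --gripper 0.45

```text
clock: 7.0
tcp_pos: [0.4389, -0.2528, 0.3285]
ee_rot: [[0.071, 0.101, 0.992], [-0.997, 0.002, 0.072], [0.005, -0.995, 0.101]]
ft_force: [1.1, -0.1, -0.5]
gripper_width: 0.45
```

```bash
cat >> h.py <<'E'
def look(tag,ns=("wrist",)):
    o=sensors.get_obs();print(o['clock'],o['tcp_pos'],o['ee_rot'].tolist(),o['qpos'],o['gripper_width'])
    c=optics.calibration("wrist");np.save(f"pics/{tag}_cal.npy",c,allow_pickle=True)
    for n in ns: cv2.imwrite(f"pics/{tag}_{n}.png",optics.capture(n)[:,:,::-1])
def cal(tag): return np.load(f"pics/{tag}_cal.npy",allow_pickle=True).item()
E
python3 - <<'E'
from h import *
look("f",("wrist","top"))
t=cv2.imread("pics/f_top.png")
cv2.imwrite("pics/f_top2.png",cv2.resize(t[140:240,350:495],None,fx=5.4,fy=5.4,interpolation=cv2.INTER_CUBIC))
E
```

```text
7.0 [ 0.4389 -0.2528  0.3285] [[0.0714615708949657, 0.10099366807904456, 0.9923172491160092], [-0.997431139492314, 0.0023121791334477213, 0.0715945235246314], [0.004936178307957684, -0.9948843816422063, 0.10089946138665673]] [-35.1214  -9.4422 107.6697   3.5283  77.1258 -39.8805] 0.4500303289756816
```

View pics/f_wrist.png

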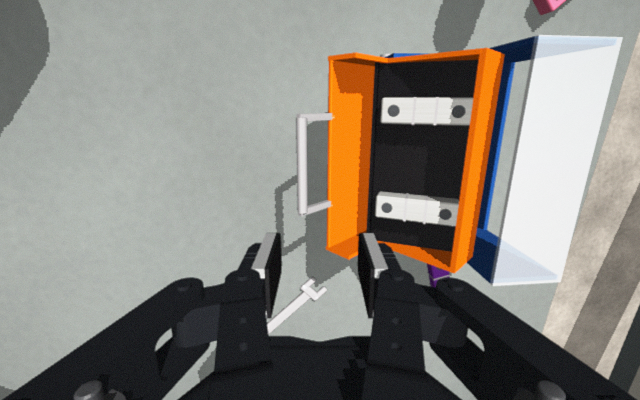

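View pics/f_top2.png

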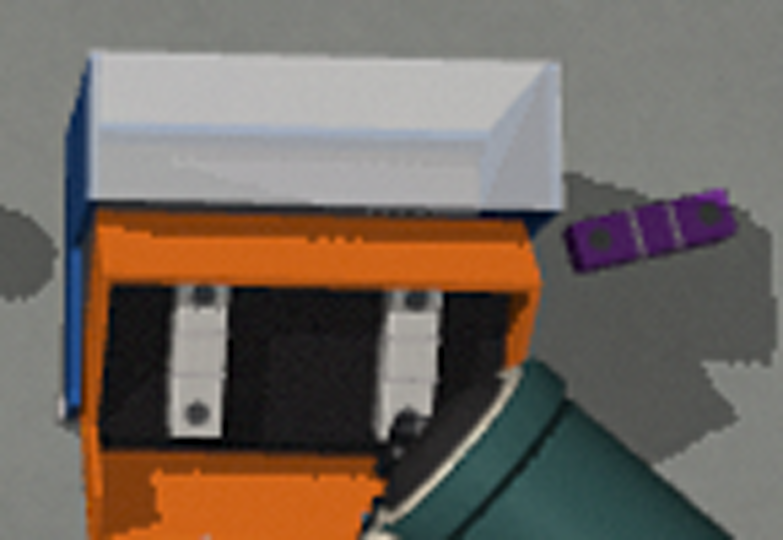

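The bin is tipped, and two risers lie on the seat. In the wrist view their holes are at (393,110)/(458,112) and (387,208)/(444,214).

```bash
python3 - <<'E'
from h import *
c=cal("f");T=optics.calibration("top")
z=lambda u,v,f,x0,y0:((u+.5)/f-.5+x0,(v+.5)/f-.5+y0)
t2=lambda u,v:z(u,v,5.4,350,140)
for n,w1,w2,a,b in(("L",(393,110),(458,112),(197,412),(204,296)),("R",(387,208),(444,214),(407,420),(416,301))):
    f=tri([(c,w1),(T,t2(*a))]);k=tri([(c,w2),(T,t2(*b))]);d=k[0]-f[0]
    print(n,f,k,"mid",(f[0]+k[0])/2,"d",d,np.linalg.norm(d),"yaw",np.degrees(np.arctan2(d[1],d[0])),"slope",np.degrees(np.arctan2(d[2],np.hypot(d[0],d[1]))))
E
```

```text
L (array([ 0.543 , -0.1832,  0.1089]), [0.0005131829968421223, 0.0005131829968422226]) (array([ 0.6034, -0.1796,  0.1427]), [0.0012083439890416558, 0.001208343989041699]) mid [ 0.5732 -0.1814  0.1258] d [0.0604 0.0037 0.0338] 0.06934859356621786 yaw 3.4909500411907115 slope 29.204098594509503
R (array([ 0.5468, -0.2991,  0.1236]), [0.000445184809051855, 0.000445184809051772]) (array([ 0.6116, -0.2978,  0.1409]), [0.00013888301685729422, 0.00013888301685745393]) mid [ 0.5792 -0.2985  0.1322] d [0.0648 0.0013 0.0173] 0.06706948189984287 yaw 1.1584203025758908 slope 14.916750711143964
```

Request:
jog_arm --motion "0 0 0 -0.007 0.1 0; 1 0.8 0 0 0 -0.145; 1 0.8 0 0 0 -0.145; 1 0.8 0 0 0 -0.145; 1 0.8 0 0 0 -0.145; 1 0.8 0 0 0 -0.145; 1 0.8 0 0 0 -0.145; 1 0.8 0 0 0 -0.145; 1 0.8 0 0 0 -0.145; 0 0.8 0 0 0 -0.145; 0 0 0 0 0 -0.145; 0 0 0 0 0 -0.13; 0 0 0 0.01 -0.145 0; 0 0 0 0.01 -0.145 0; 0 0 0 0.01 -0.145 0; 0 0 0 0 0 0; 0 0 0 0 0 0" --gripper 0.6

```text
clock: 8.8
tcp_pos: [0.502, -0.1669, 0.2749]
ee_rot: [[-0.919, 0.392, 0.03], [0.006, 0.091, -0.996], [-0.393, -0.915, -0.086]]
ft_force: [-0.0, -0.0, 0.4]
gripper_width: 0.6
```

```bash
python3 - <<'E'
from h import *
look("g",("wrist","top"))
t=cv2.imread("pics/g_top.png")
cv2.imwrite("pics/g_top2.png",cv2.resize(t[140:240,350:495],None,fx=5.4,fy=5.4,interpolation=cv2.INTER_CUBIC))
E
```

```text
8.8 [ 0.502  -0.1669  0.2749] [[-0.9193301976343397, 0.39232506409782186, 0.030216416039068657], [0.006230627223987516, 0.09129582780583803, -0.9958043237050352], [-0.3934376278420785, -0.9152847184924957, -0.08637544264495225]] [-31.9539 -14.6563 120.2945  19.5086  58.6173  49.408 ] 0.6000082947344223
```

View pics/g_wrist.png

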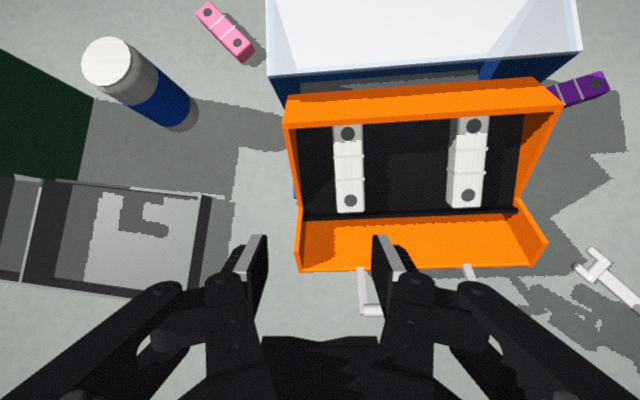

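The wrist view shows the risers' holes at (347,134)/(350,200) for the left one and (474,125)/(468,195) for the right one. I'll triangulate these against the earlier views.

```bash
cat >> h.py <<'E'
from scipy.spatial.transform import Rotation as Ro
def target(yaw,lean,flip=1):
    a=np.radians(yaw);l=np.radians(lean)
    y=np.array([np.sin(l)*np.cos(a),np.sin(l)*np.sin(a),-np.cos(l)]); z=flip*np.array([np.sin(a),-np.cos(a),0]); return np.c_[np.cross(y,z),y,z]
def delta(R,p):
    o=sensors.get_obs(); print("pos cm",(np.array(p)-o['tcp_pos'])*100,"rotvec",Ro.from_matrix(R@o['ee_rot'].T).as_rotvec())
E
python3 - <<'E'
from h import *
f=cal("f");g=cal("g");T=optics.calibration("top")
z=lambda u,v,f,x0,y0:((u+.5)/f-.5+x0,(v+.5)/f-.5+y0)
t2=lambda u,v:z(u,v,5.4,350,140)
for n,w1,w2,a,b,g1,g2 in(("L",(393,110),(458,112),(197,412),(204,296),(350,200),(347.5,134)),("R",(387,208),(444,214),(407,420),(416,301),(468,195),(474,125.5))):
    p=tri([(f,w1),(g,g1),(T,t2(*a))]);k=tri([(f,w2),(g,g2),(T,t2(*b))]);d=k[0]-p[0]
    print(n,p,k,"mid",(p[0]+k[0])/2,np.linalg.norm(d),"yaw",np.degrees(np.arctan2(d[1],d[0])),"slope",np.degrees(np.arctan2(d[2],np.hypot(d[0],d[1]))))
delta(target(4,25),(0.53,-.181,.22))
E
```

```text
L (array([ 0.5444, -0.1837,  0.1045]), [0.0004402102803586474, 0.0005365606165381394, 0.0009220491970692267]) (array([ 0.6043, -0.1798,  0.1416]), [0.0009190526439775158, 0.0009241621327997657, 0.0016115914256243761]) mid [ 0.5743 -0.1817  0.123 ] 0.07064631773127648 yaw 3.7152009301761666 slope 31.735683733531125
R (array([ 0.5501, -0.3015,  0.114 ]), [0.0006153637547981309, 0.0013228516171659753, 0.0017438683026517817]) (array([ 0.6125, -0.2981,  0.1405]), [0.0006937335344513073, 0.001479109979707312, 0.0008355446610055102]) mid [ 0.5813 -0.2998  0.1273] 0.06796468792113947 yaw 3.1693248549735715 slope 23.030333502179484
pos cm [ 2.6982 -1.4188 -5.5523] rotvec [-0.0846 -0.0345  0.0362]
```

Request:
jog_arm --motion "1.6 -0.5 -3 -0.085 -0.035 0.036; 1.6 -0.6 -3.5 0 0 0; 1.4 -0.5 -3 0 0 0; 0 0 0 0 0 0; 0 0 0 0 0 0"

```text
clock: 9.4
tcp_pos: [0.5611, -0.1848, 0.1857]
ee_rot: [[-0.901, 0.427, 0.077], [-0.074, 0.024, -0.997], [-0.428, -0.904, 0.01]]
ft_force: [0.2, -0.7, 0.9]
gripper_width: 0.6
```

```bash
python3 - <<'E'
from h import *
look("i")
delta(target(4,25),(.583,-.1812,.1054))
E
```

```text
9.4 [ 0.5611 -0.1848  0.1857] [[-0.9007734660604905, 0.4273765358974152, 0.077178101853412], [-0.07388757495001153, 0.024307157409237563, -0.9969703046564069], [-0.42795769546694307, -0.9037468996699287, 0.0096825733983997]] [-28.2375  -5.2982 122.6885  19.414   42.2802  45.118 ] 0.5996862036299798
pos cm [ 2.225   0.3569 -8.0289] rotvec [ 0.0092  0.0067 -0.0074]
```

View pics/i_wrist.png

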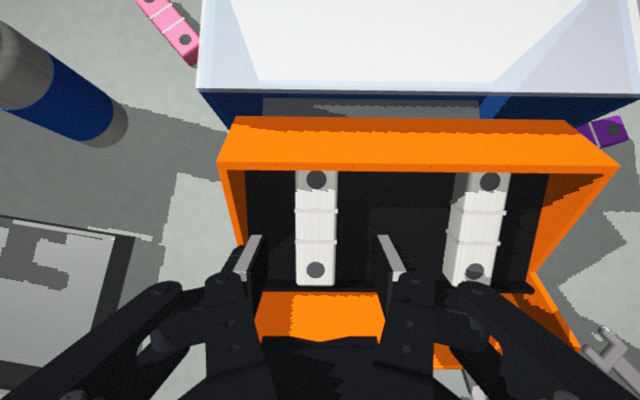

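The left riser (column 316) sits centred between the fingers (245 to 395), so I'll descend.

Request:
jog_arm --motion "0.6 0.1 -2 0 0 0; 0.6 0.1 -2 0 0 0; 0.5 0.1 -2 0 0 0; 0.3 0 -1 0 0 0; 0 0 0 0 0 0; 0 0 0 0 0 0"

```text
clock: 10.05
tcp_pos: [0.5899, -0.1848, 0.1284]
ee_rot: [[-0.893, 0.443, 0.079], [-0.079, 0.018, -0.997], [-0.443, -0.897, 0.019]]
ft_force: [0.5, -0.4, 0.4]
gripper_width: 0.597
```

Request:
jog_arm --motion "-0.2 0.3 -1.2 0 0 0; 0 0.1 -0.9 0 0 0; 0 0 0 0 0 0; 0 0 0 0 0 0"

```text
clock: 10.45
tcp_pos: [0.589, -0.1814, 0.1094]
ee_rot: [[-0.891, 0.447, 0.078], [-0.08, 0.015, -0.997], [-0.447, -0.894, 0.022]]
ft_force: [-0.4, 1.3, -0.1]
gripper_width: 0.6
```

```bash
python3 - <<'E'
from h import *
look("j")
delta(target(4,25),(.583,-.1812,.1054))
E
```

```text
10.45 [ 0.589  -0.1814  0.1094] [[-0.8911987565067737, 0.44681221162137463, 0.07825358743722866], [-0.07980004452513074, 0.015391317758533621, -0.9966920588784897], [-0.4465386089629511, -0.8944953632544282, 0.021938911134351955]] [-26.325    2.3493 124.7849  24.0246  31.3706  40.6361] 0.6000294681154643
pos cm [-0.5885  0.0162 -0.3883] rotvec [ 0.0197  0.0279 -0.009 ]
```

View pics/j_wrist.png

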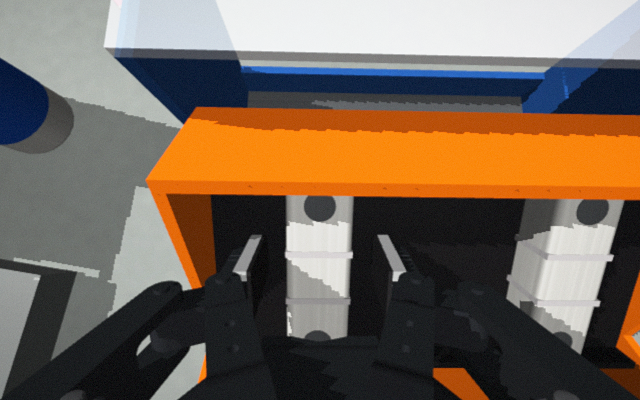

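Request:
jog_arm --motion "-0.2 0 -0.1 0 0 0; 0 0 0 0 0 0; 0 0 0 0 0 0; 0 0 0 0 0 0; 0 0 0 0 0 0; 0 0 0 0 0 0; 0 0 0 0 0 0" --gripper 0.1

```text
clock: 11.2
tcp_pos: [0.5867, -0.1814, 0.1087]
ee_rot: [[-0.891, 0.447, 0.078], [-0.08, 0.016, -0.997], [-0.446, -0.895, 0.022]]
ft_force: [-0.4, 0.3, 0.3]
gripper_width: 0.336
```

Request:
jog_arm --motion "-0.5 0 1.5 0 0 0; -0.7 0 3 0 0 0; -1 0 4 0 0 0; -1 0 4 0 0 0; -1 0 4 0 0 0; 0 0 3 0 0 0; 0 0 0 0 0 0"

```text
clock: 11.9
tcp_pos: [0.5341, -0.1775, 0.3003]
ee_rot: [[-0.9, 0.429, 0.08], [-0.078, 0.022, -0.997], [-0.43, -0.903, 0.013]]
ft_force: [0.6, -0.8, -0.9]
gripper_width: 0.332
```

```bash
python3 - <<'E'
from h import *
look("k")
x=np.array([.9963,-.0863]);y=np.array([.0863,.9963]);B=np.array([.494,.130])
delta(target(-4.95,0),(*(B+.05*y),.16))
E
```

```text
11.9 [ 0.5341 -0.1775  0.3003] [[-0.8996421639354846, 0.4291912806025983, 0.08024226769091396], [-0.07818700338771808, 0.022451549642669048, -0.9966858684760669], [-0.42957044750625906, -0.9029345339355144, 0.013358819406218699]] [-29.0531 -13.9717 117.5569  16.0613  55.5156  49.4829] 0.33166397779646306
pos cm [ -3.4623  35.6737 -13.741 ] rotvec [ 0.0124  0.4409 -0.1669]
```

View pics/k_wrist.png

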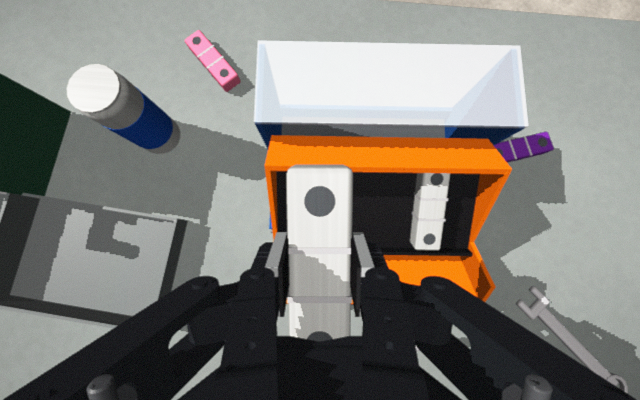

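The riser is gripped and centred along its length (holes at (320,202) and about (320,340)). I'll carry it to the pan.

Request:
jog_arm --motion "-0.4 4 0 0.003 0.11 -0.042; -0.4 4 0 0.003 0.11 -0.042; -0.4 4 -1 0.003 0.11 -0.042; -0.4 4 -1 0.003 0.11 -0.042; -0.4 4 -1 0 0 0; -0.4 4 -1 0 0 0; -0.4 4 -1 0 0 0; -0.4 4 -1 0 0 0; -0.4 4 -1 0 0 0; 0 0 0 0 0 0; 0 0 0 0 0 0"

```text
clock: 13.05
tcp_pos: [0.4805, 0.1911, 0.1958]
ee_rot: [[-0.994, -0.051, -0.096], [0.096, -0.013, -0.995], [0.049, -0.999, 0.017]]
ft_force: [-0.3, 0.7, -1.3]
gripper_width: 0.334
```

```bash
python3 - <<'E'
from h import *
look("l")
x=np.array([.9963,-.0863]);y=np.array([.0863,.9963]);B=np.array([.494,.130])
delta(target(-4.95,0),(*(B+.047*y),.10))
E
```

```text
13.05 [0.4805 0.1911 0.1958] [[-0.9941182091668859, -0.050634973265494376, -0.09573445401331089], [0.09648361411651776, -0.012558329510212757, -0.995255344405107], [0.049192462937313504, -0.9986382667624527, 0.017369909264168513]] [ 18.7597   1.4641 111.3291   0.2675  70.1868 114.1813] 0.3343305871550809
pos cm [ 1.7884 -1.399  -9.5451] rotvec [ 0.0124 -0.0516  0.0111]
```

View pics/l_wrist.png

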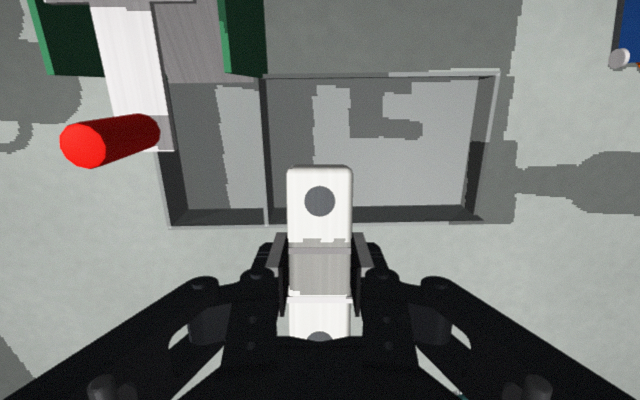

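The wrist view shows the riser held over the pan. The wide bay's floor corners are near (463,207), (476,80), (268,82) and (272,207). I'll check the bay centre with these.

```bash
python3 - <<'E'
from h import *
c=cal("l")
P=[plane(c,p,.004) for p in((463,207),(476,80),(268,82),(271,207))]
for p in P: print(p)
print(np.mean(P,0))
print("div top F/B",plane(c,(265,224),.05),plane(c,(263,76),.05),"BR top",plane(c,(497,72),.035))
E
```

```text
[0.4105 0.0269 0.004 ]
[0.5488 0.0214 0.004 ]
[0.567  0.2309 0.004 ]
[0.4332 0.2476 0.004 ]
[0.4899 0.1317 0.004 ]
div top F/B [0.4331 0.2476 0.05  ] [0.5711 0.2281 0.05  ] BR top [0.5549 0.0181 0.035 ]
```

Request:
jog_arm --motion "0.8 -0.7 -2 0.012 -0.05 0.011; 0.8 -0.7 -3 0 0 0; 0 -0.1 -3 0 0 0; 0 0 -1.5 0 0 0; 0 0 0 0 0 0; 0 0 0 0 0 0"

```text
clock: 13.7
tcp_pos: [0.4973, 0.168, 0.0964]
ee_rot: [[-0.996, 0.0, -0.094], [0.094, -0.002, -0.996], [-0.0, -1.0, 0.002]]
ft_force: [0.4, 0.1, -1.2]
gripper_width: 0.334
```

```bash
python3 - <<'E'
from h import *
o=sensors.get_obs();print(o['tcp_pos'])
delta(target(-4.95,0),(.496,.176,.012))
E
```

```text
[0.4973 0.168  0.0964]
pos cm [-0.1273  0.7984 -8.4422] rotvec [0.0015 0.     0.0074]
```

Request:
jog_arm --motion "0 0.8 -1.5 0 0 0; 0 0 -2 0 0 0; 0 0 -2 0 0 0; 0 0 -1.5 0 0 0; 0 0 0 0 0 0; 0 0 0 0 0 0"

```text
clock: 14.3
tcp_pos: [0.5031, 0.1786, 0.0282]
ee_rot: [[-0.995, 0.012, -0.096], [0.096, 0.003, -0.995], [-0.012, -1.0, -0.004]]
ft_force: [-0.7, -0.3, -2.2]
gripper_width: 0.337
```

Request:
jog_arm --motion "-0.6 -0.1 -0.8 0 0.012 0; -0.2 0 -0.6 0 0 0; 0 0 0 0 0 0; 0 0 0 0 0 0"

```text
clock: 14.7
tcp_pos: [0.4972, 0.1788, 0.0176]
ee_rot: [[-0.995, 0.005, -0.096], [0.096, 0.005, -0.995], [-0.004, -1.0, -0.005]]
ft_force: [0.1, -0.7, -1.5]
gripper_width: 0.331
```

```bash
python3 - <<'E'
from h import *
look("m")
E
```

```text
14.7 [0.4972 0.1788 0.0176] [[-0.995350269835247, 0.004872488226242298, -0.09619822866033359], [0.09622156070555604, 0.004804238384386062, -0.9953483463335503], [-0.004387663875880255, -0.9999765888019735, -0.005250738393900056]] [ 16.9566  12.5853 120.2824   0.2496  46.7853 112.3072] 0.3312361229475914
```

View pics/m_wrist.png

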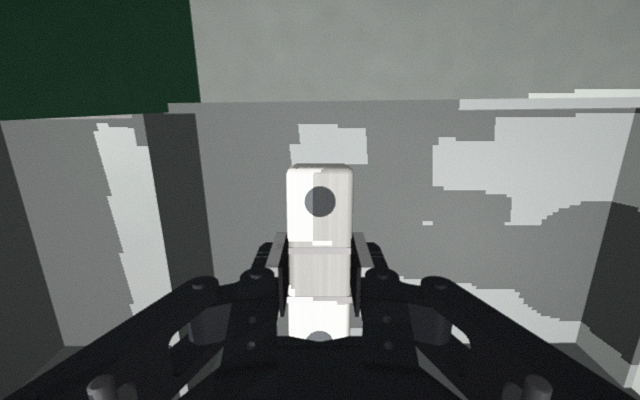

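Request:
jog_arm --motion "0 0 -0.4 0 0 0; 0 0 -0.3 0 0 0; 0 0 0 0 0 0"

```text
clock: 15.05
tcp_pos: [0.4962, 0.1793, 0.0142]
ee_rot: [[-0.995, 0.002, -0.097], [0.097, 0.005, -0.995], [-0.002, -1.0, -0.005]]
ft_force: [0.8, -0.6, -1.1]
gripper_width: 0.333
```

Request:
jog_arm --motion "0 0 -0.4 0 0 0; 0 0 -0.3 0 0 0; 0 0 0 0 0 0"

```text
clock: 15.35
tcp_pos: [0.4967, 0.1798, 0.0135]
ee_rot: [[-0.995, 0.001, -0.097], [0.097, 0.005, -0.995], [-0.001, -1.0, -0.005]]
ft_force: [-0.3, -0.2, -2.1]
gripper_width: 0.333
```

Request:
jog_arm --motion "0 0 -0.9 0 0 0; 0 0 0 0 0 0; 0 0 0 0 0 0"

```text
clock: 15.65
tcp_pos: [0.5008, 0.1812, 0.0147]
ee_rot: [[-0.995, 0.006, -0.097], [0.097, 0.007, -0.995], [-0.006, -1.0, -0.007]]
ft_force: [0.8, 0.9, -2.1]
gripper_width: 0.338
```

Request:
jog_arm --motion "-0.3 -0.2 -0.9 0 0 0; -0.2 0 -0.9 0 0 0"

```text
clock: 15.85
tcp_pos: [0.5013, 0.181, 0.0103]
ee_rot: [[-0.995, 0.011, -0.099], [0.099, 0.009, -0.995], [-0.01, -1.0, -0.01]]
ft_force: [-39.4, -19.2, 116.6]
gripper_width: 0.331
```

```bash
python3 - <<'E'
from h import *
look("n",("wrist","top"))
print(sensors.get_obs()['ft_force'])
t=cv2.imread("pics/n_top.png")
cv2.imwrite("pics/n_top2.png",cv2.resize(t[130:270,205:345],None,fx=4,fy=4,interpolation=cv2.INTER_CUBIC))
E
```

```text
15.85 [0.5013 0.181  0.0103] [[-0.995073391461804, 0.01052651022071681, -0.09858061770589867], [0.0986721382435934, 0.00855976686666514, -0.9950831822142436], [-0.009630926182907314, -0.9999079572509468, -0.00955626951785602]] [ 16.983   13.459  120.1813   0.4097  45.6403 112.3588] 0.33101875809700815
[-27.3807 -10.8591  78.3462]
```

View pics/n_wrist.png

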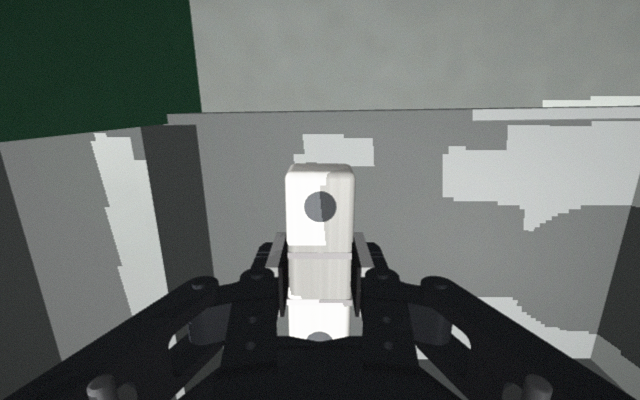

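That pressed hard against the floor: contact is at TCP z of about 0.0135. I'll ease off at once and then release.

Request:
jog_arm --motion "0 0 0.4 0 0 0; 0 0 0 0 0 0"

```text
clock: 16.15
tcp_pos: [0.5034, 0.1812, 0.0175]
ee_rot: [[-0.995, 0.017, -0.099], [0.099, 0.01, -0.995], [-0.016, -1.0, -0.012]]
ft_force: [0.1, -0.2, -1.2]
gripper_width: 0.336
```

Request:
jog_arm --motion "0 0 0 0 0 0; 0 0 0 0 0 0; 0 0 0 0 0 0; 0 0 2 0 0 0; 0 0 4 0 0 0; 0 -1 4 0 0 0; 0 -2 4 0 0 0; 0 -3 4 0 0 0; 0 0 4 0 0 0; 0 0 0 0 0 0; 0 0 0 0 0 0" --gripper 0.6

```text
clock: 17.25
tcp_pos: [0.4916, 0.1159, 0.2275]
ee_rot: [[-0.995, -0.01, -0.098], [0.098, 0.002, -0.995], [0.011, -1.0, -0.001]]
ft_force: [-0.6, 0.0, 0.3]
gripper_width: 0.604
```

```bash
python3 - <<'E'
from h import *
look("o",("wrist",))
delta(target(4,25),(.55,-.3,.19))
E
```

```text
17.25 [0.4916 0.1159 0.2275] [[-0.9951234196585937, -0.010400925355665573, -0.09808771787911336], [0.09807162721592841, 0.0020471822605323455, -0.9951772530459146], [0.010551567760605042, -0.9999438133197975, -0.0010171633375838408]] [ 10.2863  -2.9412 112.1881   0.2342  71.3186 105.8389] 0.6039122820315695
pos cm [  5.7993 -41.6121  -3.7695] rotvec [-0.0076 -0.4466  0.1648]
```

View pics/o_wrist.png

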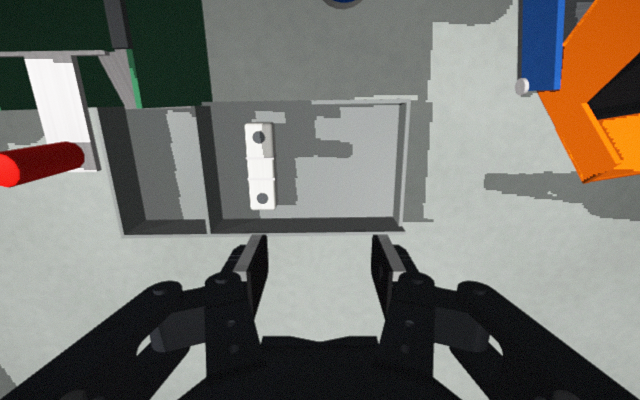

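Riser 1 lies flat in the bay at (260,166). I'll go for the right one.

Request:
jog_arm --motion "0 -4 3 0 0 0; 0 -4.2 3 0 0 0; 0 -4.2 1 0 0 0; 0 -4.2 0 0 -0.112 0.041; 0.5 -4.2 0 0 -0.112 0.041; 0.5 -4.2 0 0 -0.112 0.041; 0.5 -4.2 0 0 -0.112 0.041; 0.5 -4.2 0 0 0 0; 0.5 -4.2 -1 0 0 0; 1 -4 -2 0 0 0; 0 0 -2 0 0 0; 0 0 0 0 0 0; 0 0 0 0 0 0"

```text
clock: 18.6
tcp_pos: [0.5166, -0.3019, 0.2156]
ee_rot: [[-0.918, 0.389, 0.078], [-0.066, 0.046, -0.997], [-0.391, -0.92, -0.016]]
ft_force: [-0.6, 0.2, 0.6]
gripper_width: 0.602
```

```bash
python3 - <<'E'
from h import *
look("p",("wrist",))
delta(target(3.5,25),(.555,-.2995,.185))
E
```

```text
18.6 [ 0.5166 -0.3019  0.2156] [[-0.9180190387068364, 0.388748959030895, 0.07820032879835882], [-0.06562917303004691, 0.04553482642528486, -0.9968045902933089], [-0.3910675852319751, -0.9202178146693393, -0.016288564885133392]] [-42.6725  -2.5319 116.1049  21.8274  53.0086  31.849 ] 0.6021627826475844
pos cm [ 3.8852  0.1686 -3.0207] rotvec [-0.0144 -0.0365 -0.0183]
```

View pics/p_wrist.png

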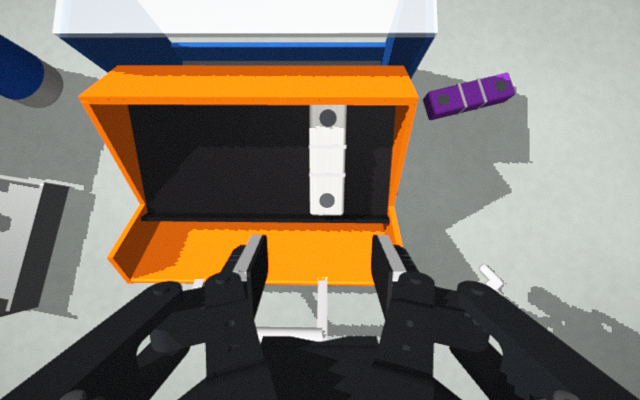

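The wrist view shows the right riser with its holes at (328,118) and (327,200), and about 40 mm of clear space to the bin wall. I'll re-measure.

```bash
python3 - <<'E'
from h import *
f=cal("f");g=cal("g");p=cal("p")
a=tri([(f,(387,208)),(g,(468,195)),(p,(327,200))]);b=tri([(f,(444,214)),(g,(474,125.5)),(p,(328,118))]);d=b[0]-a[0]
m=(a[0]+b[0])/2;print(a,b,m,np.linalg.norm(d),np.degrees(np.arctan2(d[1],d[0])),np.degrees(np.arctan2(d[2],np.hypot(d[0],d[1]))))
R=target(3.5,25);t=m+.02*R[:,1];print(t);delta(R,t-.07*R[:,1]);delta(R,t)
E
```

```text
(array([ 0.5527, -0.3042,  0.1071]), [0.00043092289473665307, 0.0005090844849734737, 0.0002570608258069765]) (array([ 0.6159, -0.3005,  0.1344]), [0.0005603168043366196, 0.0004913049536257061, 0.00031016956265738965]) [ 0.5843 -0.3023  0.1207] 0.06902245089424616 3.3785313799142824 23.31294030527787
[ 0.5927 -0.3018  0.1026]
pos cm [ 4.7068 -0.2448 -4.9157] rotvec [-0.0144 -0.0365 -0.0183]
pos cm [  7.6596  -0.0642 -11.2598] rotvec [-0.0144 -0.0365 -0.0183]
```

Request:
jog_arm --motion "2 0 -2 -0.014 -0.036 -0.018; 2 0 -2 0 0 0; 1 0 -2 0 0 0; 0.7 0 -1.5 0 0 0; 0 0 0 0 0 0; 0 0 0 0 0 0"

```text
clock: 19.25
tcp_pos: [0.5792, -0.2964, 0.1458]
ee_rot: [[-0.9, 0.43, 0.069], [-0.065, 0.024, -0.998], [-0.431, -0.902, 0.007]]
ft_force: [-0.5, -0.6, 0.3]
gripper_width: 0.602
```

```bash
python3 - <<'E'
from h import *
look("q",("wrist",))
delta(target(3.5,25),(.5927,-.302,.1045))
E
```

```text
19.25 [ 0.5792 -0.2964  0.1458] [[-0.9000956383579167, 0.43021300458632944, 0.06888114759393454], [-0.06499147423264377, 0.023749880745891364, -0.9976031532837211], [-0.4308177689999824, -0.9024149344117476, 0.0065830133312231864]] [-38.0505   5.2895 116.8087  25.6092  41.0523  30.9328] 0.6024197169207118
pos cm [ 1.3571 -0.5527 -4.1465] rotvec [ 0.006   0.0096 -0.0077]
```

View pics/q_wrist.png

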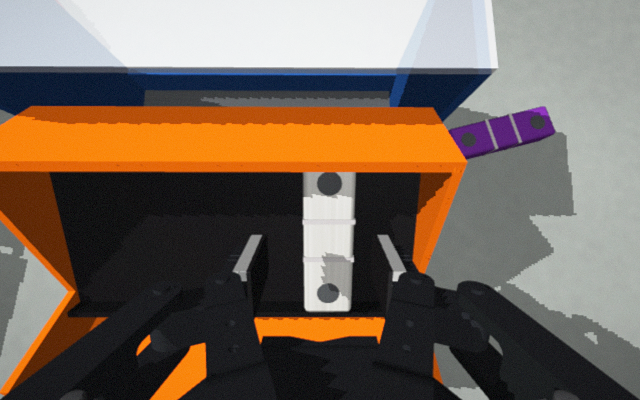

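Request:
jog_arm --motion "0.2 -0.6 -1 0 0 0; 0.3 -0.2 -1.3 0 0 0; 0.2 0 -1 0 0 0; 0 0 0 0 0 0; 0 0 0 0 0 0"

```text
clock: 19.8
tcp_pos: [0.5873, -0.3064, 0.1139]
ee_rot: [[-0.898, 0.434, 0.068], [-0.066, 0.02, -0.998], [-0.434, -0.901, 0.01]]
ft_force: [0.1, 0.6, 0.3]
gripper_width: 0.6
```

Request:
jog_arm --motion "0.2 0.3 -0.9 0 0 0; 0 0 0 0 0 0; 0 0 0 0 0 0"

```text
clock: 20.1
tcp_pos: [0.5893, -0.3033, 0.104]
ee_rot: [[-0.898, 0.434, 0.068], [-0.065, 0.02, -0.998], [-0.434, -0.901, 0.01]]
ft_force: [0.0, -0.2, 0.1]
gripper_width: 0.596
```

```bash
python3 - <<'E'
from h import *
look("r",("wrist",))
E
```

```text
20.1 [ 0.5893 -0.3033  0.104 ] [[-0.8984256237909155, 0.43388611588408643, 0.06763310549520665], [-0.06526271651090174, 0.020376661285521503, -0.997660047064366], [-0.4342489796758563, -0.9007372703057626, 0.010009671952738594]] [-37.9502   9.4059 117.3282  28.3305  36.5933  27.5664] 0.596141140714518
```

View pics/r_wrist.png

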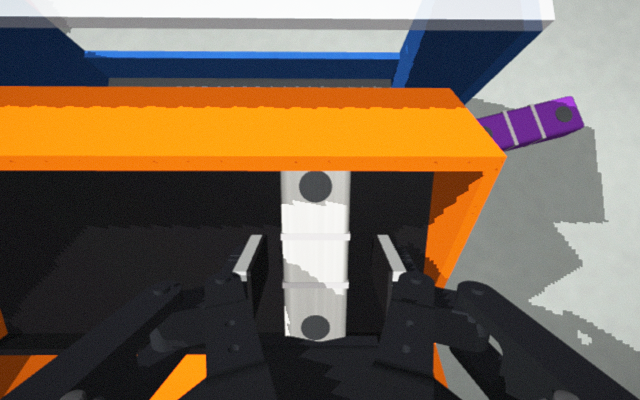

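Request:
jog_arm --motion "0 0 0 0 0 0; 0 0 0 0 0 0; 0 0 0 0 0 0; 0 0 0 0 0 0; 0 0 0 0 0 0; -0.4 0 1.5 0 0 0; -0.7 0 3 0 0 0; -1 0 4 0 0 0; -1 0 4 0 0 0; -1 0 4 0 0 0; 0 0 2 0 0 0; 0 0 0 0 0 0" --gripper 0.1

```text
clock: 21.35
tcp_pos: [0.5376, -0.2988, 0.2933]
ee_rot: [[-0.904, 0.421, 0.069], [-0.064, 0.025, -0.998], [-0.422, -0.907, 0.004]]
ft_force: [0.3, 0.0, -1.5]
gripper_width: 0.336
```

```bash
python3 - <<'E'
from h import *
look("s",("wrist",))
delta(target(-4.95,0),(.485,.086,.2))
E
```

```text
21.35 [ 0.5376 -0.2988  0.2933] [[-0.9043764750563239, 0.42115944892853835, 0.06875979888647465], [-0.06418849162763099, 0.02504000783013179, -0.9976235941227717], [-0.42188034904136984, -0.906640897260915, 0.004387995744649937]] [-41.0425  -5.4035 110.9411  20.4367  57.7874  36.5246] 0.336066452505944
pos cm [-5.2199 38.4476 -9.1671] rotvec [ 0.007   0.4345 -0.1536]
```

View pics/s_wrist.png

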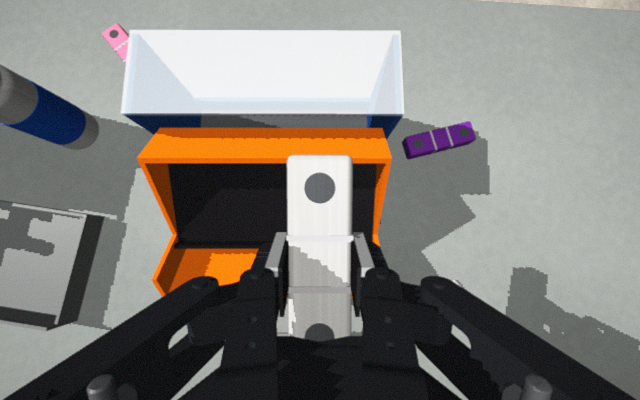

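The second riser is held and the bin is empty.

Request:
jog_arm --motion "-0.5 4 0 0.002 0.108 -0.038; -0.5 4.2 0 0.002 0.108 -0.038; -0.5 4.2 0 0.002 0.108 -0.038; -0.5 4.2 -1 0.001 0.108 -0.038; -0.5 4.2 -1 0 0 0; -0.5 4.2 -1 0 0 0; -0.5 4.2 -1 0 0 0; -0.5 4.2 -1 0 0 0; -0.5 4 -1 0 0 0; 0 1 -1 0 0 0; 0 0 0 0 0 0; 0 0 0 0 0 0"

```text
clock: 22.6
tcp_pos: [0.4754, 0.0968, 0.1972]
ee_rot: [[-0.994, -0.046, -0.097], [0.097, -0.007, -0.995], [0.045, -0.999, 0.011]]
ft_force: [0.4, 0.1, -1.5]
gripper_width: 0.329
```

```bash
python3 - <<'E'
from h import *
look("t",("wrist",))
delta(target(-4.95,0),(.481,.084,.1))
E
```

```text
22.6 [0.4754 0.0968 0.1972] [[-0.9942622719482268, -0.045588786398184575, -0.09676878182084768], [0.09716743798520878, -0.006606066266615489, -0.9952461247771185], [0.044732802010836875, -0.9989384477750477, 0.010997908030052208]] [  8.5508  -2.4262 115.0163   0.015   70.0501 104.113 ] 0.32926043207913547
pos cm [ 0.5724 -1.2398 -9.7102] rotvec [ 0.0068 -0.0461  0.0117]
```

View pics/t_wrist.png

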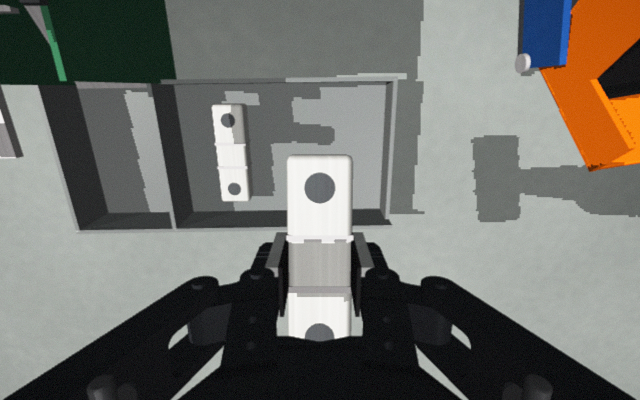

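Request:
jog_arm --motion "0.3 -0.8 -2 0.007 -0.046 0.012; 0.3 -0.5 -3 0 0 0; 0 0 -3 0 0 0; 0 0 -2 0 0 0; 0 0 -2 0 0 0; 0 0 0 0 0 0; 0 0 0 0 0 0"

```text
clock: 23.35
tcp_pos: [0.4876, 0.0727, 0.0788]
ee_rot: [[-0.995, 0.012, -0.099], [0.099, -0.002, -0.995], [-0.013, -1.0, 0.0]]
ft_force: [0.7, -0.4, -1.1]
gripper_width: 0.334
```

Request:
jog_arm --motion "-0.5 0.9 -1.5 0 0.012 0; -0.2 0 -1.5 0 0 0; -0.1 0 -1.5 0 0 0; 0 0 0 0 0 0; 0 0 0 0 0 0"

```text
clock: 23.85
tcp_pos: [0.4843, 0.0827, 0.0368]
ee_rot: [[-0.995, 0.009, -0.102], [0.102, 0.0, -0.995], [-0.009, -1.0, -0.001]]
ft_force: [-0.4, -0.0, -1.2]
gripper_width: 0.336
```

Request:
jog_arm --motion "-0.3 0 -1 0 0.009 0; -0.1 0 -0.7 0 0 0; 0 0 0 0 0 0; 0 0 0 0 0 0"

```text
clock: 24.25
tcp_pos: [0.4827, 0.0835, 0.0211]
ee_rot: [[-0.995, 0.005, -0.102], [0.102, 0.001, -0.995], [-0.004, -1.0, -0.001]]
ft_force: [0.6, 1.6, -1.3]
gripper_width: 0.335
```

```bash
python3 - <<'E'
from h import *
look("u",("wrist",))
E
```

```text
24.25 [0.4827 0.0835 0.0211] [[-0.9947660717254206, 0.004529365868975614, -0.1020781435411154], [0.10208305554697467, 0.0008662744513309126, -0.9947755019796015], [-0.004417274518170573, -0.9999893671501712, -0.0013241119405817533]] [  6.8846   8.5902 124.7048   0.0251  46.4413 102.7264] 0.3353428082483602
```

View pics/u_wrist.png

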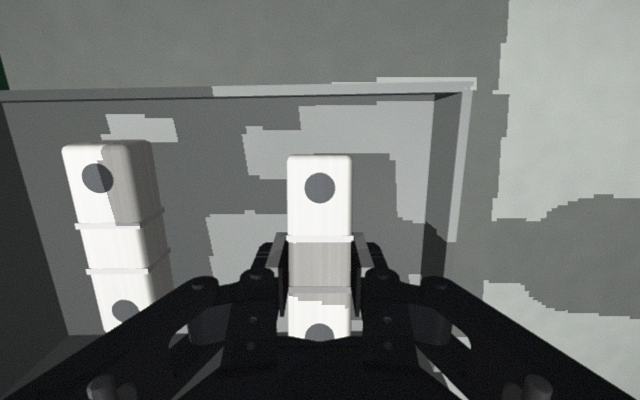

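Riser 2 is clear of the walls and of riser 1. I'll lower it slightly, release and lift.

Request:
jog_arm --motion "0 0 -0.3 0 0 0; 0 0 0 0 0 0"

```text
clock: 24.5
tcp_pos: [0.4823, 0.0835, 0.0199]
ee_rot: [[-0.995, 0.003, -0.102], [0.102, 0.001, -0.995], [-0.003, -1.0, -0.001]]
ft_force: [-0.7, 1.0, 0.8]
gripper_width: 0.331
```

Request:
jog_arm --motion "0 0 0 0 0 0; 0 0 0 0 0 0; 0 0 0 0 0 0; 0 0 2 0 0 0; 0 0 4 0 0 0; 0 0 4 0 0 0; 0 -1 4 0 0 0; 0 -2 4 0 0 0; 0 0 4 0 0 0; 0 0 0 0 0 0; 0 0 0 0 0 0" --gripper 0.6

```text
clock: 25.6
tcp_pos: [0.4797, 0.0519, 0.2477]
ee_rot: [[-0.995, 0.003, -0.102], [0.102, 0.0, -0.995], [-0.003, -1.0, -0.0]]
ft_force: [-0.5, 0.0, -0.9]
gripper_width: 0.6
```

```bash
python3 - <<'E'
from h import *
look("v",("wrist",))
E
```

```text
25.6 [0.4797 0.0519 0.2477] [[-0.9947519177485171, 0.0025361437013443357, -0.10228484790414219], [0.10228538336768793, 8.199315868732565e-05, -0.9947550922847528], [-0.002514455203912684, -0.9999967806209417, -0.00034097328261402854]] [  3.2225  -6.8157 113.5932  -0.0036  73.0771  99.0943] 0.6003418460476414
```

View pics/v_wrist.png

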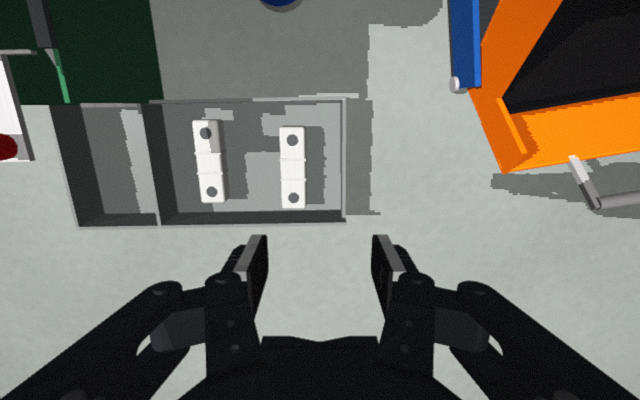

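Both risers lie flat and separate in the wide compartment, at (209,160) and (292,167). Next I'll push the bin home with closed fingers from in front of its handle.

Request:
jog_arm --motion "-0.9 -4.3 0 0 0 0.085; -0.9 -4.3 0 0 0 0.085; -0.9 -4.3 0 0 0 0; -1.2 -4.3 0 0 0 0; -1.2 -4.3 0 0 0 0; -1.3 -4.3 0 0 0 0; -1.2 -4.3 0 0 0 0; -0.7 0 -2 0 0 0; 0 0 -2 0 0 0; 0 0 0 0 0 0" --gripper 0

```text
clock: 26.65
tcp_pos: [0.3854, -0.2542, 0.1897]
ee_rot: [[-0.997, -0.018, 0.081], [-0.081, 0.012, -0.997], [0.017, -1.0, -0.014]]
ft_force: [-0.3, 0.9, -0.0]
gripper_width: 0.001
```

```bash
python3 - <<'E'
from h import *
look("w",("wrist",))
delta(target(4,0),(.400,-.253,.105))
E
```

```text
26.65 [ 0.3854 -0.2542  0.1897] [[-0.9965507989689424, -0.01791054933590517, 0.08102911388413866], [-0.08125423442167999, 0.012219523267251292, -0.9966184990454813], [0.016859847653797895, -0.9997649201055252, -0.013632683649359626]] [-36.4631  -5.7688 118.9212  -0.0504  68.0891  48.9015] 0.0009278949066338034
pos cm [ 1.3998  0.1313 -8.5827] rotvec [-0.0115 -0.0169 -0.012 ]
```

View pics/w_wrist.png

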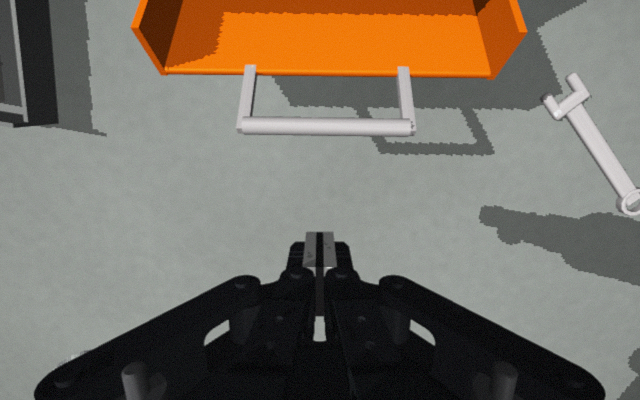

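The handle (row 126, columns 240 to 413) is straight ahead of the fingers. I'll descend in front of it.

Request:
jog_arm --motion "-0.2 0 -3 -0.01 0 0; 0 0 -3 0 0 0; 0 0 -1.5 0 0 0; 0 0 0 0 0 0; 0 0 0 0 0 0"

```text
clock: 27.2
tcp_pos: [0.3867, -0.2529, 0.116]
ee_rot: [[-0.996, -0.015, 0.086], [-0.086, 0.0, -0.996], [0.015, -1.0, -0.001]]
ft_force: [-0.3, -0.2, -0.2]
gripper_width: -0.003
```

Request:
jog_arm --motion "1 0.1 -1.4 0 0 0; 1.5 0.1 0 0 0 0; 1 0.1 0 0 0 0; 0 0 0 0 0 0"

```text
clock: 27.6
tcp_pos: [0.4235, -0.2511, 0.107]
ee_rot: [[-0.996, -0.018, 0.09], [-0.09, -0.004, -0.996], [0.018, -1.0, 0.002]]
ft_force: [-4.7, 0.3, -2.6]
gripper_width: 0.001
```

Request:
jog_arm --motion "1.3 0.08 0.9 0 0 0; 1.35 0.09 0.9 0 0 0; 1.4 0.1 0.8 0 0 0; 1.5 0.1 0.7 0 0 0; 0 0 0 0 0 0"

```text
clock: 28.1
tcp_pos: [0.4675, -0.2486, 0.1463]
ee_rot: [[-0.994, -0.054, 0.095], [-0.095, -0.006, -0.995], [0.054, -0.999, 0.001]]
ft_force: [0.3, -0.2, 0.2]
gripper_width: -0.003
```

```bash
python3 - <<'E'
from h import *
look("x",("wrist",))
E
```

```text
28.1 [ 0.4675 -0.2486  0.1463] [[-0.993959362610949, -0.054134641767210244, 0.09546845572633725], [-0.09528110285368764, -0.006037188088375368, -0.9954320990398946], [0.05446372110883346, -0.9985153944335167, 0.0008427112541149202]] [-29.502    5.1586 112.9837  -2.0279  64.403   55.9378] -0.003183148400357616
```

View pics/x_wrist.png

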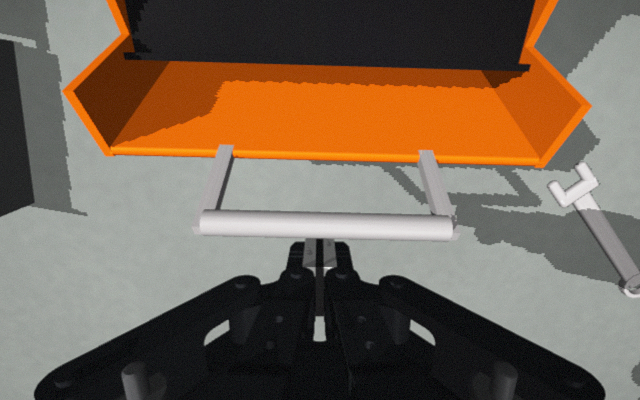

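The fingers are still in front of the rod. I'll lower the tips a little and keep pushing.

Request:
jog_arm --motion "-0.3 0 -1.2 0 -0.05 0; 0.3 0 0 0 0 0; 1.4 0.1 0.5 0 -0.01 0; 1.4 0.1 0.5 0 -0.01 0; 1.4 0.1 0.5 0 -0.01 0; 0 0 0 0 0 0"

```text
clock: 28.75
tcp_pos: [0.5087, -0.2461, 0.1519]
ee_rot: [[-0.995, 0.019, 0.096], [-0.096, -0.008, -0.995], [-0.018, -1.0, 0.009]]
ft_force: [-0.4, 0.5, -0.1]
gripper_width: -0.001
```

Request:
jog_arm --motion "1.3 0.1 0.2 0 0 0; 1.3 0.1 0.1 0 0 0; 1 0.1 0.1 0 0 0; 0 0 0 0 0 0"

```text
clock: 29.15
tcp_pos: [0.5454, -0.2435, 0.1568]
ee_rot: [[-0.995, 0.014, 0.096], [-0.096, -0.009, -0.995], [-0.013, -1.0, 0.01]]
ft_force: [-1.0, 0.1, 0.3]
gripper_width: -0.001
```

Request:
jog_arm --motion "0.4 0 0 0 0 0; 0 0 0 0 0 0"

```text
clock: 29.35
tcp_pos: [0.5499, -0.2431, 0.1567]
ee_rot: [[-0.995, 0.013, 0.097], [-0.097, -0.008, -0.995], [-0.013, -1.0, 0.01]]
ft_force: [-0.3, 0.0, -0.1]
gripper_width: 0.002
```

Request:
jog_arm --motion "0.4 0 0 0 0 0"

```text
clock: 29.45
tcp_pos: [0.551, -0.2431, 0.1566]
ee_rot: [[-0.995, 0.007, 0.097], [-0.097, -0.008, -0.995], [-0.006, -1.0, 0.009]]
ft_force: [-20.8, -1.2, 13.0]
gripper_width: -0.003
```

Request:
jog_arm --motion "0.4 0 0 0 0 0"

```text
clock: 29.55
tcp_pos: [0.5508, -0.2431, 0.1566]
ee_rot: [[-0.995, -0.002, 0.098], [-0.098, -0.007, -0.995], [0.003, -1.0, 0.007]]
ft_force: [-18.8, -0.7, 12.3]
gripper_width: -0.005
```

The force has risen to 20 N with no further motion, so the bin is probably at its stop. I'll back off and compare with the starting picture.

Request:
jog_arm --motion "-1.5 0 0 0 0 0; -4 0 1 0 0 0; -4 0.5 4 0 0 0; -2 3 4 0 0 0; 0 4.5 2 0 0 0; 0 4.5 1 0 0 0; 0 4.5 0 0 0 0; 0 4.5 0 0 0 0; 0 0 0 0 0 0"

```text
clock: 30.45
tcp_pos: [0.4412, -0.0235, 0.2773]
ee_rot: [[-0.996, 0.02, 0.09], [-0.09, -0.004, -0.996], [-0.019, -1.0, 0.005]]
ft_force: [0.3, -0.2, 0.4]
gripper_width: -0.003
```

```bash
python3 - <<'E'
from h import *
look("y",("top","scene"))
z=lambda n:cv2.imread(n)
a=cv2.resize(z("pics/a_top.png")[140:240,350:475],None,fx=3.2,fy=3.2,interpolation=cv2.INTER_CUBIC)
b=cv2.resize(z("pics/y_top.png")[140:240,350:475],None,fx=3.2,fy=3.2,interpolation=cv2.INTER_CUBIC)
c=cv2.resize(z("pics/a_scene.png")[205:295,225:335],None,fx=3.2,fy=2.8,interpolation=cv2.INTER_CUBIC)
d=cv2.resize(z("pics/y_scene.png")[205:295,225:335],None,fx=3.2,fy=2.8,interpolation=cv2.INTER_CUBIC)
top=np.hstack([a,b]);bot=cv2.resize(np.hstack([c,d]),(top.shape[1],252))
cv2.imwrite("pics/y_cmp.png",np.vstack([top,bot]))
E
```

```text
30.45 [ 0.4412 -0.0235  0.2773] [[-0.9957420256092618, 0.01962041253789392, 0.09007140416029251], [-0.09015743282748837, -0.0035433411962948317, -0.9959212228078702], [-0.019221231529764887, -0.999801222316221, 0.005297179765656128]] [ -6.2191 -13.3232 115.9442  -0.0824  76.2394  78.629 ] -0.0025682206442340094
```

View pics/y_cmp.png

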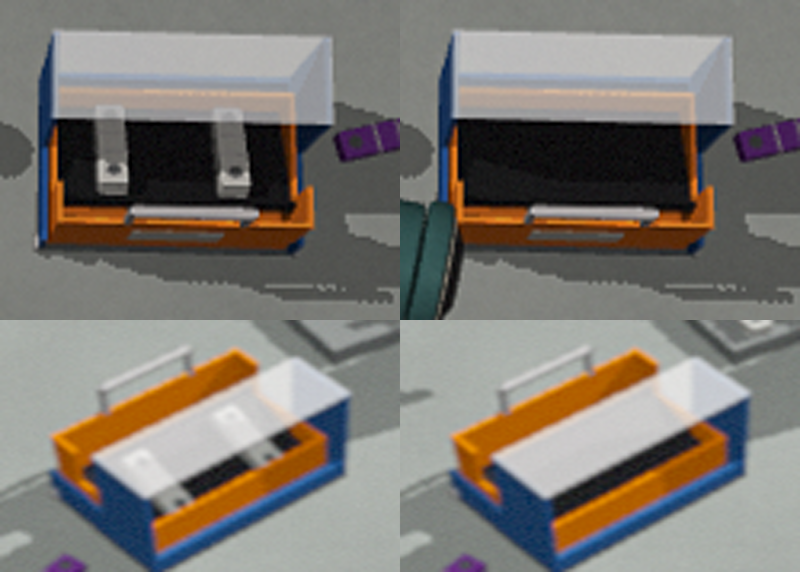

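View pics/y_top.png

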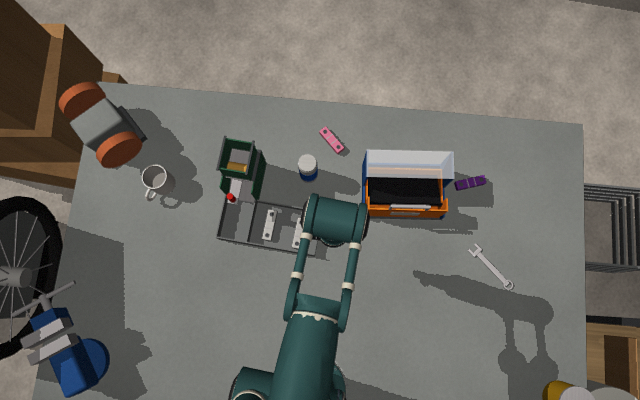

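The bin matches its home appearance in both cameras. I'll turn the tool for the gate and look over the pan on the way.

Request:
jog_arm --motion "0 3 1 0 0 0.14; 0 3 1 0 0 0.14; 0 3 0 0 0 0.14; 0 3 0 0 0 0.14; 0 3 0 0 0 0.14; 0 3 0 0 0 0.14; 0.5 3 0 0 0 0.14; 0.5 3 0 0 0 0.14; 0.5 3 0 0 0 0.14; 0.5 1 0 0 0 0.14; 0 0 0 0 0 0; 0 0 0 0 0 0" --gripper 0.6

```text
clock: 31.75
tcp_pos: [0.4716, 0.247, 0.2945]
ee_rot: [[-0.057, 0.016, 0.998], [-0.998, 0.019, -0.057], [-0.02, -1.0, 0.015]]
ft_force: [-0.1, -0.6, -0.1]
gripper_width: 0.603
```

```bash
python3 - <<'E'
from h import *
look("z")
a=np.radians(-4.95);R=np.c_[[np.sin(a),-np.cos(a),0],[0,0,-1],[np.cos(a),np.sin(a),0]];print(np.linalg.det(R))
delta(R,(.5415,.284,.25))
E
```

```text
31.75 [0.4716 0.247  0.2945] [[-0.0570735464713253, 0.016093316082439545, 0.998240259391824], [-0.9981699054382019, 0.01909646186678581, -0.05737739120648131], [-0.019986249540038036, -0.9996881165251696, 0.014973960988403881]] [ 24.564   -3.2955 105.4787   0.6291  76.524   27.7054] 0.6030874716894593
1.0
pos cm [ 6.996   3.7246 -4.4472] rotvec [-0.0188  0.0165 -0.0291]
```

View pics/z_wrist.png

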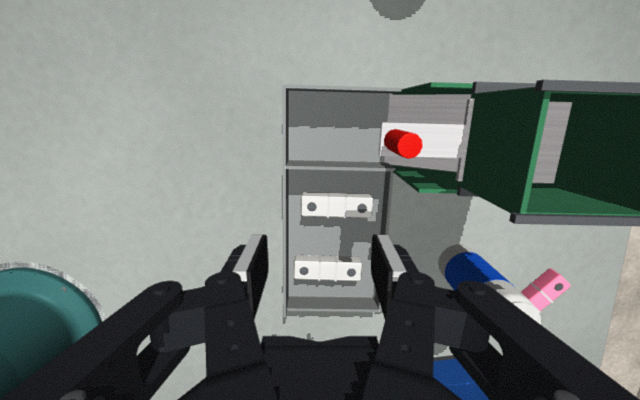

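Both risers are still in the wide bay, at (337,206) and (327,268). The knob top is at (409,145).

```bash
python3 - <<'E'
from h import *
c=cal("z");cc=cal("c");T=optics.calibration("top")
z=lambda u,v,f,x0,y0:((u+.5)/f-.5+x0,(v+.5)/f-.5+y0)
print(tri([(c,(409,145)),(cc,z(690,383,2.75,230,115)),(T,z(100,266,4,205,130))]),plane(c,(409,145),.205))
print("hopper front rim",plane(c,(548,92),.248),plane(c,(530,210),.248))
E
```

```text
(array([0.542 , 0.2844, 0.2063]), [0.0012503048972727412, 0.00016783729470585946, 0.0012920700630704122]) [0.5436 0.2847 0.205 ]
hopper front rim [0.6129 0.3166 0.248 ] [0.611  0.2431 0.248 ]
```

Request:
jog_arm --motion "2.4 1.2 0 -0.019 0.016 -0.029; 2.4 1.2 0 0 0 0; 2.3 1.3 -1 0 0 0; 0 0 -1 0 0 0; 0 0 0 0 0 0"

```text
clock: 32.3
tcp_pos: [0.5452, 0.2771, 0.2739]
ee_rot: [[-0.107, 0.0, 0.994], [-0.994, -0.003, -0.107], [0.003, -1.0, 0.0]]
ft_force: [-0.6, -0.6, -0.1]
gripper_width: 0.6
```

```bash
python3 - <<'E'
from h import *
look("aa")
a=np.radians(-4.95);R=np.c_[[np.sin(a),-np.cos(a),0],[0,0,-1],[np.cos(a),np.sin(a),0]]
delta(R,(.5425,.2845,.168))
E
```

```text
32.3 [0.5452 0.2771 0.2739] [[-0.10735613045363902, 0.00015340890039832836, 0.9942206182330613], [-0.9942173710547982, -0.002577015377134704, -0.10735538218753513], [0.0025456525503177534, -0.9999966677231755, 0.0004291801926591238]] [24.6842  7.0003 97.0075 -0.142  76.0459 30.8814] 0.599805410405929
pos cm [ -0.2922   0.7395 -10.6591] rotvec [0.0022 0.0014 0.021 ]
```

View pics/aa_wrist.png

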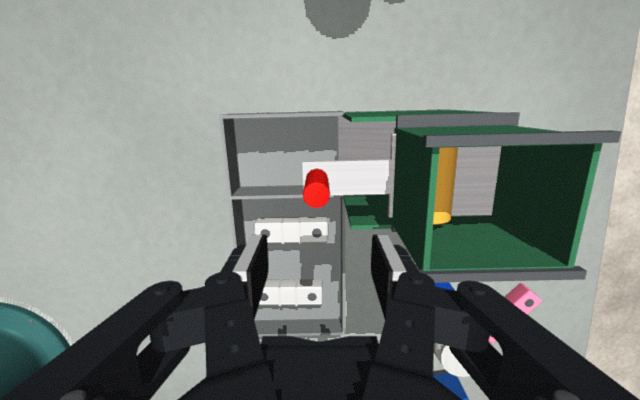

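Request:
jog_arm --motion "-0.3 0.7 -2 0 0 0.02; -0.1 0 -3 0 0 0; -0.1 0 -3 0 0 0; 0 0 -1 0 0 0; 0 0 0 0 0 0; 0 0 0 0 0 0"

```text
clock: 32.95
tcp_pos: [0.5396, 0.2806, 0.1894]
ee_rot: [[-0.094, 0.009, 0.996], [-0.996, 0.001, -0.094], [-0.002, -1.0, 0.009]]
ft_force: [-0.4, 0.5, 0.7]
gripper_width: 0.605
```

```bash
python3 - <<'E'
from h import *
look("ab")
a=np.radians(-4.95);R=np.c_[[np.sin(a),-np.cos(a),0],[0,0,-1],[np.cos(a),np.sin(a),0]]
delta(R,(.5425,.2845,.168))
E
```

```text
32.95 [0.5396 0.2806 0.1894] [[-0.09427530300668609, 0.009371339291363317, 0.9955020568752652], [-0.995544271693867, 0.0010629002528473185, -0.0942893066078049], [-0.001941736471731856, -0.9999555231323733, 0.009229377906213318]] [ 25.2284   9.3191 103.3958  -0.1891  66.7736  30.7123] 0.6048104510081901
pos cm [ 0.2588  0.374  -2.1816] rotvec [-0.0014  0.01    0.008 ]
```

View pics/ab_wrist.png

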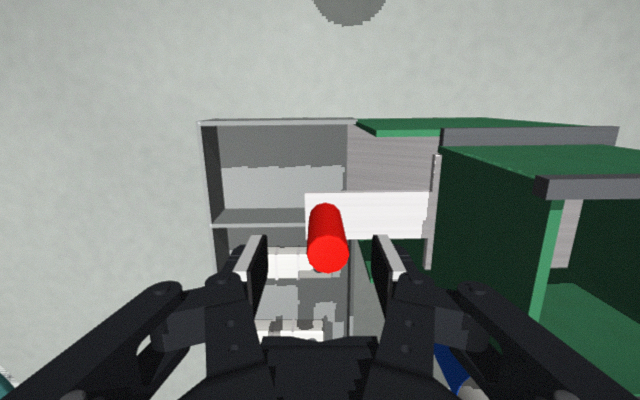

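The knob (325,245) is centred between the fingers. I'll lower and close.

Request:
jog_arm --motion "0.3 0.4 -1.3 0 0 0; 0 0 -0.8 0 0 0; 0 0 0 0 0 0; 0 0 0 0 0 0"

```text
clock: 33.4
tcp_pos: [0.5457, 0.2863, 0.1714]
ee_rot: [[-0.094, 0.016, 0.995], [-0.996, 0.004, -0.095], [-0.006, -1.0, 0.016]]
ft_force: [-0.4, 0.0, 0.5]
gripper_width: 0.599
```

Request:
jog_arm --motion "0 0 0 0 0 0; 0 0 0 0 0 0; 0 0 0 0 0 0; 0 0 0 0 0 0; 0 0 0 0 0 0; 0 0 0 0 0 0" --gripper 0.05

```text
clock: 34.0
tcp_pos: [0.5441, 0.2865, 0.1719]
ee_rot: [[-0.095, 0.013, 0.995], [-0.995, 0.005, -0.095], [-0.006, -1.0, 0.012]]
ft_force: [-1.6, 0.5, -0.1]
gripper_width: 0.212
```

Request:
jog_arm --motion "-1.5 0.13 0 0 0 0; -1.5 0.13 0 0 0 0; -1.5 0.13 0 0 0 0; -1.5 0.13 0 0 0 0; 0 0 0 0 0 0"

```text
clock: 34.5
tcp_pos: [0.4807, 0.2919, 0.1718]
ee_rot: [[-0.095, 0.015, 0.995], [-0.995, 0.005, -0.096], [-0.007, -1.0, 0.014]]
ft_force: [-0.7, 1.0, 0.1]
gripper_width: 0.217
```

Request:
jog_arm --motion "-1.3 0.11 0 0 0 0; -0.9 0.08 0 0 0 0; 0 0 0 0 0 0"

```text
clock: 34.8
tcp_pos: [0.4561, 0.2939, 0.1718]
ee_rot: [[-0.095, 0.015, 0.995], [-0.995, 0.005, -0.095], [-0.007, -1.0, 0.015]]
ft_force: [-0.1, 0.2, -1.2]
gripper_width: 0.211
```

Request:
jog_arm --motion "-0.35 0.03 0 0 0 0; 0 0 0 0 0 0; 0 0 0 0 0 0; 0 0 0 0 0 0; 0 0 0 0 0 0; 0 0 0 0 0 0; 0 0 0 0 0 0; 0 0 0 0 0 0; 0 0 0 0 0 0; 0 0 0 0 0 0; 0 0 0 0 0 0; 0 0 0 0 0 0"

```text
clock: 36.0
tcp_pos: [0.4524, 0.2942, 0.1718]
ee_rot: [[-0.095, 0.014, 0.995], [-0.995, 0.005, -0.095], [-0.006, -1.0, 0.013]]
ft_force: [0.4, 0.0, -0.7]
gripper_width: 0.216
```

```bash
python3 - <<'E'
from h import *
look("ac",("wrist","top"))
t=cv2.imread("pics/ac_top.png")
cv2.imwrite("pics/ac_top2.png",cv2.resize(t[130:270,205:345],None,fx=4,fy=4,interpolation=cv2.INTER_CUBIC))
E
```

```text
36.0 [0.4524 0.2942 0.1718] [[-0.09538421415032149, 0.013530507244482409, 0.9953485706347462], [-0.9954212032693486, 0.004934560817237672, -0.09545825365751842], [-0.006203206648806436, -0.9998962823629499, 0.012997874596418092]] [ 30.4911   2.5963 112.7668  -0.1668  63.8254  36.0395] 0.21589182987618932
```

View pics/ac_wrist.png

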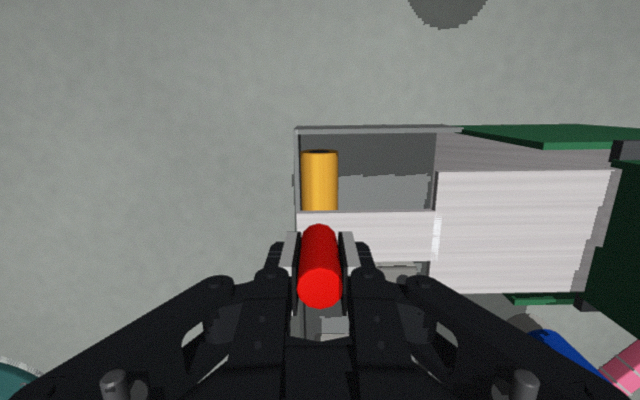

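View pics/ac_top2.png

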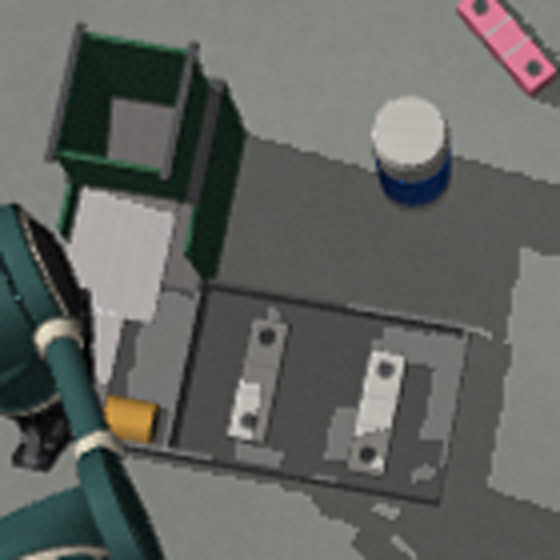

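One sleeve is in the narrow bay ((320,182) in the wrist view) and the hopper is empty. I'll push the gate shut.

Request:
jog_arm --motion "1.5 -0.13 0 0 0 0; 1.5 -0.13 0 0 0 0; 1.5 -0.13 0 0 0 0; 1.5 -0.13 0 0 0 0; 1.5 -0.13 0 0 0 0; 0 0 0 0 0 0"

```text
clock: 36.7
tcp_pos: [0.5329, 0.2875, 0.1718]
ee_rot: [[-0.096, 0.012, 0.995], [-0.995, 0.006, -0.096], [-0.007, -1.0, 0.011]]
ft_force: [1.4, 1.2, 0.9]
gripper_width: 0.216
```

Request:
jog_arm --motion "0.8 -0.07 0 0 0 0; 0 0 0 0 0 0"

```text
clock: 36.9
tcp_pos: [0.5429, 0.2867, 0.1718]
ee_rot: [[-0.096, 0.013, 0.995], [-0.995, 0.006, -0.096], [-0.007, -1.0, 0.012]]
ft_force: [2.7, 0.6, -0.6]
gripper_width: 0.216
```

Request:
jog_arm --motion "0.4 -0.03 0 0 0 0"

```text
clock: 37.0
tcp_pos: [0.5442, 0.2865, 0.1718]
ee_rot: [[-0.097, 0.007, 0.995], [-0.995, 0.006, -0.097], [-0.006, -1.0, 0.006]]
ft_force: [-19.5, 2.3, 11.8]
gripper_width: 0.214
```

The gate is against its stop at x = 0.544, the same as at the start. I'll release and withdraw.

Request:
jog_arm --motion "0 0 0 0 0 0; 0 0 0 0 0 0; 0 0 0 0 0 0; 0 0 0 0 0 0; 0 0 2 0 0 0; 0 0 3 0 0 0; 0 0 4 0 0 0; -1 -1 3 0 0 0; -4 -3 0 0 0 0; -4 -3 0 0 0 0; -3 -3 0 0 0 0; 0 -3 0 0 0 0; 0 0 0 0 0 0; 0 0 0 0 0 0" --gripper 0.5

```text
clock: 38.4
tcp_pos: [0.4215, 0.1515, 0.2966]
ee_rot: [[-0.094, 0.019, 0.995], [-0.996, 0.003, -0.094], [-0.005, -1.0, 0.019]]
ft_force: [0.5, -0.4, 0.6]
gripper_width: 0.501
```

```bash
python3 - <<'E'
from h import *
look("ad",("wrist","top"))
t=cv2.imread("pics/ad_top.png")
cv2.imwrite("pics/ad_top2.png",cv2.resize(t[130:270,130:500],None,fx=2.15,fy=2.15,interpolation=cv2.INTER_CUBIC))
E
```

```text
38.4 [0.4215 0.1515 0.2966] [[-0.0935109502316806, 0.01949898020655943, 0.995427291145703], [-0.9956041139975266, 0.0034966545274087834, -0.09359605546344318], [-0.005305692977184604, -0.9998037623343994, 0.01908628942491702]] [ 16.6844 -13.059  113.7407  -0.1316  78.1905  22.0787] 0.5006252829083656
```

View pics/ad_wrist.png

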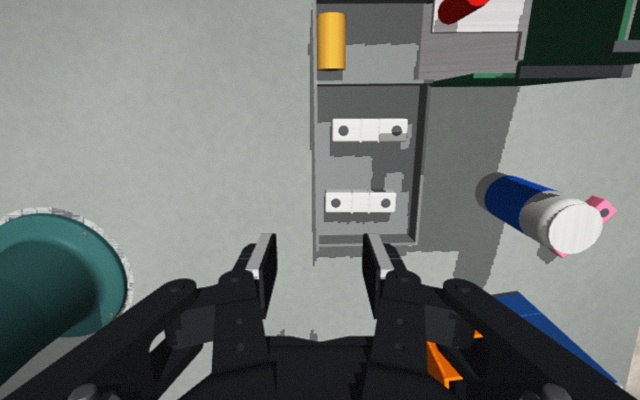

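View pics/ad_top2.png

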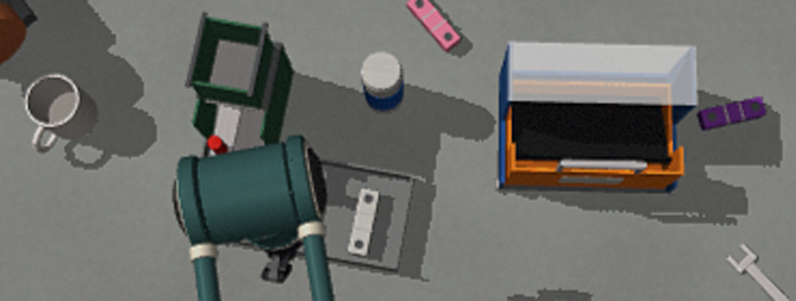

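```bash
python3 - <<'E'
from h import *
for n in("a_top","ad_top"):
    h=cv2.cvtColor(cv2.imread(f"pics/{n}.png")[150:230,200:280],cv2.COLOR_BGR2HSV)
    m=((h[...,0]<8)|(h[...,0]>172))&(h[...,1]>180)&(h[...,2]>90); print(n,np.argwhere(m).mean(0),m.sum())
    h=cv2.cvtColor(cv2.imread(f"pics/{n}.png")[150:230,355:460],cv2.COLOR_BGR2HSV)
    m=(abs(h[...,0].astype(int)-13)<6)&(h[...,1]>180); print(" orange",np.argwhere(m).mean(0),m.sum())
c=cal("ad");x=np.array([.9963,-.0863]);y=np.array([.0863,.9963]);B=np.array([.492,.131])
for nm,p,h in(("r1",(370,130),.028),("r2",(360,203),.028),("sleeve",(331,41),.03)):
    P=plane(c,p,h);d=P[:2]-B-(y*.158 if nm=="sleeve" else 0);print(nm,P,"bay xy",d@x,d@y)
E
```

```text
a_top [46.     29.1818] 33
 orange [56.9298 49.9953] 855
ad_top [46.     29.1818] 33
 orange [56.9625 50.0164] 854
r1 [0.4972 0.1825 0.028 ] bay xy 0.0007562433066738623 0.05175358755880122
r2 [0.4783 0.0834 0.028 ] bay xy -0.009519332119541774 -0.04857440782608998
sleeve [0.455  0.2929 0.03  ] bay xy -0.05086473558370315 0.00011839728450380933
```

All the checks agree, and the robot is touching nothing, so I'll hand in.

```bash
python3 - <<'E'
from cell import manip
print(manip.sign_off())
E
```

```text
the job is handed in; nothing more can be done
None
```

I carried out the whole sequence and handed the job in at about 38 s on the clock. The hand-in gives no verdict, so the results below come from my own last pictures.

- **Risers:** I tipped the bin to about 0.87 rad by its handle and laid both risers (two were present) in the wide compartment. They lie flat and apart, at bay x, y of (0.001, 0.052) and (-0.010, -0.049) m.
- **Bin:** I pushed it back to its stop. In the final top view its orange area matches the starting picture to within 0.05 pixel.
- **Sleeve:** I pulled the gate out about 92 mm, and the single sleeve present ran down into the narrow compartment. It lies at bay x, y of (-0.051, 0.000) m, and the hopper is empty.
- **Gate:** I pushed it shut to its stop, and the knob is at its starting pixel.
- **Bystanders:** I never touched the can, wrench, mug or the pink and purple look-alikes. They look unmoved in the final pictures.

One thing went wrong on the way: while setting down the first riser I pressed it onto the pan floor, and the wrist force read 116.6 N against the 120 N limit. I eased off at once, and nothing I saw afterwards was out of place. I saw no grip slip. Riser 1 looked slightly turned after I set it down, but it stayed well inside its compartment.

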